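# Weigh the last seed sample and pack the jars tight in the tray

## Task

In the yellow tray, push the blue-capped sample jar snugly and squarely into the corner marked with the blue sticker and let go of it. Then take the green-capped jar that lies on the counter, stand it upright wholly on the balance pan, setting it down gently, and leave it there untouched for a second so that it can be weighed. Last, pack it upright in the tray, snug and square against the blue-capped jar and against the long wall that the blue-capped jar touches, without disturbing the aluminium tin or the other things on the counter.

Things in the scene. Friction and masses are not known exactly. Their poses are not given: they have to be found in the camera images.
- tray_corner (a point): Inside corner of the fixed yellow tray marked by a blue sticker on the rim: where its inner wall faces meet the inner floor (3 mm above the counter). Axes are the tray's: its inside lies at negative x and y, z up; the long wall is at x = 0. Inside 144 mm along x, 234 mm along y; walls 3 mm thick with a rim turned out 6 mm, rim top 32 mm above the inner floor.
- pan (a point): Centre of the top face of the round steel pan of the white balance, 136 mm across, 80 mm above the counter, z up. The pan does not move. The balance is 262 x 200 mm; the point's x axis runs from its sloping display (lower than the pan) to its back.
- jar_blue_center (a point): Centre (46 mm above its underside) of the blue-capped white square jar standing loosely in the tray; about 0.16 kg. Body 56 x 56 mm, 68 mm tall, then a short shoulder, then a round screw cap 45 mm across, from 74 to 92 mm (full height). z runs from base to cap; x and y are square to its sides.
- jar_green_center (a point): Centre (46 mm from its underside) of the green-capped jar, same kind and size as the blue-capped one, lying on a flat side on the counter (centre 28 mm up), its cap pointing roughly away from the robot; about 0.16 kg. z runs from base to cap; x and y are square to its sides.
- tin: Aluminium moisture tin, 54 mm across and 26 mm tall, standing in the tray at the end away from the marked corner; leave it alone. Origin at its underside.
- petri: Stack of four clear dishes, 90 mm across, 60 mm tall, at the back right; leave alone. Origin at its underside.
- beaker: Small glass beaker, 68 mm across, 85 mm tall, at the left; leave alone. Origin at its underside.
- jar_grey: Grey-capped jar of the same size, standing at the back left; not part of this job, leave alone. Origin at its underside.
- scoop: Small steel scoop with a black handle, 165 mm long, 22 mm tall, lying at the right; leave alone. Origin under the pan of the scoop.
- forceps: Steel forceps, 125 mm long, 8 mm tall, lying beyond the green-capped jar; leave alone. Origin under its middle.
Things that resemble listed ones, but are neither listed nor needed, are in the scene too. Leave any purple look-alike of the part that bears jar_green_center alone.

How it is judged:
By the outcome, as a careful person would: the job done as asked, in the order asked, and still so for the second after the job is handed in, with the robot touching nothing.
It also fails if it takes over 72 s, if anything falls off the work surface, if the arm or the gripper's body presses on something with over 40 N, if the wrist force passes 120 N, or if a joint passes its speed limit or range.

## Robot

A 6-joint arm with a two-finger parallel gripper is mounted at the origin on the work surface. World frame = base frame: x ahead of the robot, y to its left, z up, the work surface at z = 0. Lengths are in mm, angles in rad, forces in N, time in s.
With the tool pointing down it reaches from about 300 to 875 mm from the base axis. Payload 6.4 kg.
Tool frame: the origin (TCP) lies on the centre line of the jaws, within the pads' length; the fingertips stand 11 mm ahead of it and the grasp point (between the pads) lies 8 mm behind it; z points along the fingers, y is the line along which they close (so a half turn about z gives the same grasp; the last joint's range is limited). The gripper opens to 88 mm and grips with 3 to 60 N. Pads are 18 mm wide; open, the fingers measure 123 mm over their backs; the gripper's body (75 mm by 187 mm) begins 45 mm behind the grasp point.
Start: joints at [-1.47, 0.181, 1.607, -0, 1.354, -0.206], TCP at [173.672, -548.16, 249.714] pointing down, gripper open.
Joint ranges: [-2.99, 2.99], [-0.89, 2.07], [0.3, 2.58], [-1.14, 4.28], [0, 2.63], [-3.12, 3.12]. Speed limits (rad/s): [2.57, 2.57, 3.01, 3.14, 3.14, 3.14].

## Interface

Orientations are given as a unit quaternion [x, y, z, w].
In Python, from plant import arm gives the robot as it stands.
- The arm moves only by the tool arm_command, never from a script. Its argument "deltas" is a list of rows, each a list of 7 numbers: the shift along the tool's x, y, z in cm, then the turn, a rotation vector about the tool's x, y, z in rad, then the finger opening in cm, from 0 to 8.81. In form: [[x, y, z, ax, ay, az, fingers], ...]. A call has 1 to 5 rows; each row shifts and turns the commanded pose from where the row before left it, along the tool's axes as they then stand; what a row does not reach is not made up. A row lasts 1/10 s, in which the tool goes at most 50 mm and 8.59 degrees, less where a joint would pass 70% of its speed; a pose out of reach is approached as far as the arm can. A call is refused whole if a number of a shift passes 5 or a number of a turn 0.15, either way. A call with a gripper value outside its range is refused whole. The fingers move at their own pace and stop on an object; "force" is the grip in N (left out, the last holds). Time passes only in rows, so rows that do not move let the fingers close. It gives the time, the measured TCP pose, the force, the opening and the grip force at its end, in the units of the state.
- arm.observe(): the state, without advancing time (a new reading comes with each control period).
- arm.get_image(name): name is "side" or "top" or "wrist"; returns the picture (400x640x3 uint8, blue, green, red); there is no depth.
- arm.camera_model(name): a dict with "fx", "fy", "cx", "cy" (pixels), "k1" (the pictures are not rectified: a ray, as slopes to the right and down, at radius r is drawn at 1 + k1 r^2 times it, then the intrinsics apply), "extrinsics" (4x4, takes a point from world to camera coordinates). Camera axes: x right, y up, looking along -z (the intrinsics and any distortion apply to the point x, -y, -z); pixel columns grow to the right and rows downward; lengths in mm; the calibration is good to about 2 mm. A picture is of the moment at which its call begins: read the wrist's pose just before it. camera_model takes no time and is no camera call; for the wrist camera it gives the pose at the moment of the call.
- arm.close_job(): hands the job in; it is judged then, once.
The state is a dict: "t": time; "q": joint angles; "joint_velocities": joint speeds; "effort": joint torques, N m; "tool_pos": TCP position; "tcp_rot": TCP orientation; "contact_force": force on the tool from outside, world axes, zero at the start; "ft_torque": the same for the moment, N m; "grip_width": finger opening in mm; "finger_force": force on a finger pad.
Only numpy, scipy, OpenCV 4.12 (cv2) and the standard library are available. Lean on these libraries where they do the work, as an engineer would, in place of code of your own. Each camera call takes 0.05 s, during which the arm holds its last target. There are 200 camera calls.

## Working session

There is one attempt and no reset: what is moved stays moved. The work goes in short steps, Python scripts to look and compute and a tool call to move; the robot and the scene stay as the last step left them, time stands still between calls to the robot, and variables do not carry over. Pictures are saved under pics/ and viewed, at most 10 in all, crops included, and the job is handed in when it is done.

Besides the shell and the picture viewer there is one more tool, called after "Request:" by a JSON object that holds its "name" and its "arguments", one argument or row to a line. arm_command: Moves the arm, as the interface text tells. Its arguments: {"type":"object","properties":{"deltas":{"type":"array"},"force":{"type":"number"}},"required":["deltas"]}

```bash
ls; mkdir -p pics; cat > h.py <<'E'
import numpy as np, cv2
from scipy.spatial.transform import Rotation as R
from plant import arm
def ray(m,u,v):
    x=(u-m['cx'])/m['fx'];y=(v-m['cy'])/m['fy']
    K=np.eye(3);p=np.array([x,y]);q=p.copy()
    for _ in range(30): q=p/(1+m['k1']*(q@q))
    E=np.array(m['extrinsics']);d=E[:3,:3].T@np.array([q[0],-q[1],-1.]);o=-E[:3,:3].T@E[:3,3]
    return o,d
def onz(m,u,v,z):
    o,d=ray(m,u,v);return o+d*(z-o[2])/d[2]
def proj(m,P):
    E=np.array(m['extrinsics']);c=E[:3,:3]@np.array(P)+E[:3,3];q=np.array([c[0],-c[1]])/-c[2]
    q=q*(1+m['k1']*(q@q));return np.array([m['fx']*q[0]+m['cx'],m['fy']*q[1]+m['cy']])
E
python3 - <<'E'
from h import *
s=arm.observe();print(s)
for n in('top','side'):
    i=arm.get_image(n);cv2.imwrite(f'pics/{n}0.png',i);m=arm.camera_model(n);print(n,m)
m=arm.camera_model('wrist');print(m)
E
```

```text
pics
{'t': 0.0, 'q': array([-1.47029778e+00,  1.81529092e-01,  1.60801250e+00, -1.57828468e-05,
        1.35378428e+00, -2.06302169e-01]), 'joint_velocities': array([ 0.00020923, -0.00138574,  0.0001983 ,  0.00067416, -0.00084033,
        0.00027666]), 'effort': array([ 1.05055435e-03, -4.33867121e+01, -3.41847217e+01,  7.02546607e-02,
        3.85735813e-02, -1.76814842e-04]), 'tool_pos': array([ 173.61374186, -547.61947123,  248.81466756]), 'tcp_rot': array([ 9.88256588e-01,  1.52801065e-01,  3.81296219e-05, -8.65802027e-04]), 'contact_force': array([-1.36874163,  0.24676139,  0.48195892]), 'ft_torque': array([-0.01399694, -0.05391166, -0.00611038]), 'finger_force': 0.0, 'grip_width': 87.78373366790619}
top {'fx': 380.51560544879965, 'fy': 380.51560544879965, 'cx': 317.37476984098316, 'cy': 199.95325893919994, 'k1': -0.019792630487691396, 'extrinsics': array([[ 1.89155491e-02, -9.99720119e-01,  1.42086383e-02,
        -3.32390353e+01],
       [ 9.98368889e-01,  1.96518328e-02,  5.36037963e-02,
        -5.56333504e+02],
       [-5.38680194e-02,  1.31715172e-02,  9.98461190e-01,
    
[... 386 characters left out ...]
8.31510423e-01,
        -2.23320637e+02],
       [-4.56954990e-01, -6.94799194e-01,  5.55379346e-01,
        -1.58613144e+03],
       [ 0.00000000e+00,  0.00000000e+00,  0.00000000e+00,
         1.00000000e+00]])}
{'fx': 354.2575985039244, 'fy': 354.2575985039244, 'cx': 321.10081947512936, 'cy': 203.0055167396849, 'k1': -0.005814216871023084, 'extrinsics': array([[ 3.01873313e-01, -9.53347295e-01, -1.19946653e-03,
        -5.73500654e+02],
       [ 9.18838220e-01,  2.91281155e-01, -2.66254792e-01,
         3.74697009e+01],
       [ 2.54182667e-01,  7.92731004e-02,  9.63901939e-01,
        -3.90192825e+02],
       [ 0.00000000e+00,  0.00000000e+00,  0.00000000e+00,
         1.00000000e+00]])}
```

View pics/top0.png

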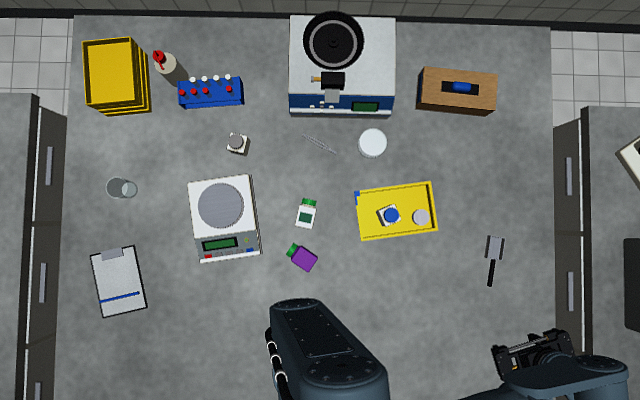

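View pics/side0.png

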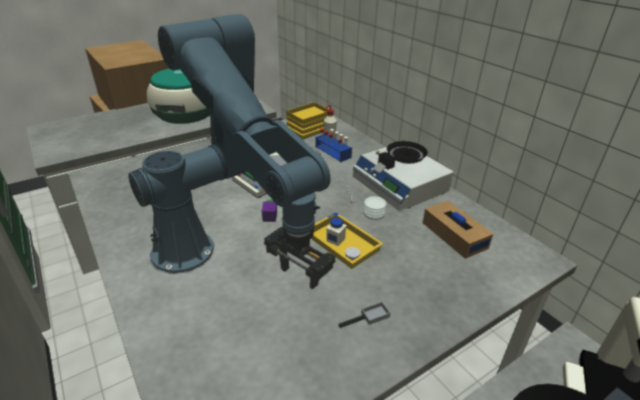

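Top view: the green-capped white jar with a green label is at (306,213), the purple look-alike with a green cap is at (302,257), and the grey-capped jar is at (237,143). The blue-capped jar is at (390,215) in the tray, whose sticker is at (357,195); the tin is at (420,217) and the pan at (221,205). The side view shows the gripper in front of the tray. I choose the white jar at (306,213), since its cap points away from the robot and it isn't purple.

```bash
python3 - <<'E'
from h import *
m=arm.camera_model('top')
for n,u,v,z in[('green',306,213,28),('gcap',309,201,28),('purple',302,257,28),('blue cap',391,215.5,95),('tin',420,217,29),('sticker',357,195,35),('pan',221,205,80),('grey',237,141,92)]:
    print(n,onz(m,u,v,z).round(0))
s=arm.observe();m=arm.camera_model('wrist');E=m['extrinsics']
T=R.from_quat(s['tcp_rot']).as_matrix();c=-E[:3,:3].T@E[:3,3]
print('cam in tool',T.T@(c-s['tool_pos']),'\n',T.T@E[:3,:3].T@np.diag([1,-1,-1]),'\nT',T)
E
cat > crop.py <<'E'
from h import *
i=cv2.imread('pics/top0.png')[170:290,250:350]
cv2.imwrite('pics/crop0.png',cv2.resize(i,None,fx=5,fy=5,interpolation=cv2.INTER_CUBIC))
E
python3 crop.py
```

```text
green [513.  14.  28.]
gcap [552.   5.  28.]
purple [372.  23.  28.]
blue cap [ 509. -247.   95.]
tin [ 507. -355.   29.]
sticker [ 574. -149.   35.]
pan [532. 275.  80.]
grey [730. 230.  92.]
cam in tool [  67.62476316   -0.77546527 -136.46278753] 
 [[-1.65572090e-04 -9.63822604e-01 -2.66544482e-01]
 [ 9.99999929e-01 -2.49786722e-04  2.82046770e-04]
 [-3.38422324e-04 -2.66544416e-01  9.63822577e-01]] 
T [[ 9.53298051e-01  3.02031114e-01 -1.77957083e-04]
 [ 3.02031017e-01 -9.53296828e-01  1.55679562e-03]
 [ 3.00554791e-04 -1.53783879e-03 -9.99998772e-01]]
```

View pics/crop0.png

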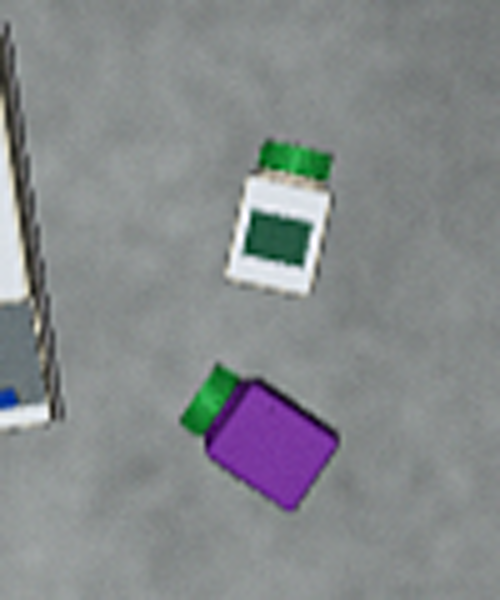

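The crop confirms the choice: the white jar with the green cap and label is the target, at about (306,213) in the full image. The purple one nearer the robot is the decoy. Next I move to a wrist view over the tray.

Request:
{"name": "arm_command", "arguments": {
  "deltas": [
    [3.8,-2.4,0,0,0,0,8.8],
    [3.8,-2.4,0,0,0,0,8.8],
    [3.8,-2.4,0,0,0,0,8.8],
    [3.8,-2.4,0,0,0,0,8.8],
    [3.8,-2.4,0,0,0,0,8.8]
  ]
}}

```text
t: 0.6
tool_pos: [319.3, -374.7, 249.4]
tcp_rot: [0.988, 0.153, -0.0, -0.0]
contact_force: [0.7, -0.6, -0.3]
grip_width: 87.8
finger_force: 0.0
```

Request:
{"name": "arm_command", "arguments": {
  "deltas": [
    [3.8,-2.4,0,0,0,0,8.8],
    [3.8,-2.4,0,0,0,0,8.8],
    [3.8,-2.4,0,0,0,0.1,8.8],
    [3.8,-2.4,0,0,0,0.1,8.8],
    [0,0,0,0,0,0.1,8.8]
  ]
}}

```text
t: 1.1
tool_pos: [440.3, -237.9, 249.5]
tcp_rot: [1.0, 0.004, 0.0, -0.001]
contact_force: [-0.9, -1.3, 0.5]
grip_width: 87.6
finger_force: 0.0
```

Request:
{"name": "arm_command", "arguments": {
  "deltas": [
    [0,0,0,0,0,0,8.8],
    [0,0,0,0,0,0,8.8],
    [0,0,0,0,0,0,8.8]
  ]
}}

```text
t: 1.4
tool_pos: [437.2, -242.7, 249.5]
tcp_rot: [1.0, 0.004, -0.0, -0.0]
contact_force: [0.1, -0.1, -0.3]
grip_width: 87.7
finger_force: 0.0
```

```bash
cat > snap.py <<'E'
import sys,pickle
from h import *
n=sys.argv[1]
s=arm.observe();m=arm.camera_model('wrist');i=arm.get_image('wrist')
cv2.imwrite(f'pics/{n}.png',i);pickle.dump((s,m),open(f'{n}.pkl','wb'))
print(s['t'],s['tool_pos'],s['tcp_rot'],s['q'])
E
python3 snap.py w1
```

```text
1.4 [ 437.16402412 -242.65966657  249.50859072] [ 9.99993372e-01  3.63310843e-03 -2.12960337e-04 -1.02260542e-04] [-7.44484021e-01  1.15118141e-02  1.79145701e+00 -1.43668615e-04
  1.33907515e+00  8.19079098e-01]
```

View pics/w1.png

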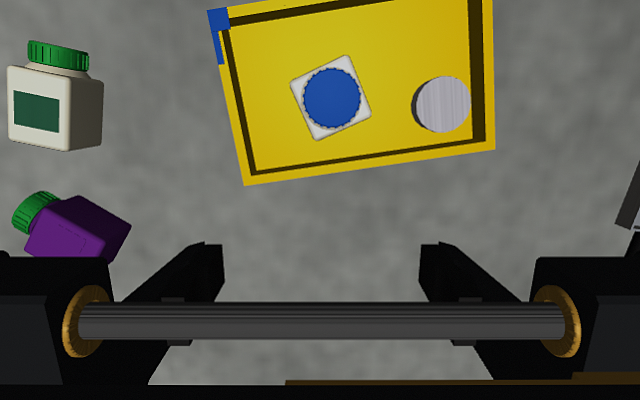

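The wrist view shows the tray with its sticker at (218,35), the blue cap at (332,98) turned about 25°, the tin at (442,104), the green jar at (55,100) and the purple one at (75,230). I shift a little so the whole tray is in view.

Request:
{"name": "arm_command", "arguments": {
  "deltas": [
    [3.5,-2.0,0,0,0,0,8.8],
    [3.5,-2.0,0,0,0,0,8.8],
    [0,0,0,0,0,0,8.8],
    [0,0,0,0,0,0,8.8],
    [0,0,0,0,0,0,8.8]
  ]
}}

```text
t: 1.95
tool_pos: [506.6, -202.3, 249.5]
tcp_rot: [1.0, 0.003, -0.0, -0.0]
contact_force: [0.0, 0.5, -0.9]
grip_width: 88.3
finger_force: 0.0
```

```bash
python3 snap.py w2; cat > meas.py <<'E'
from h import *
import pickle,sys
n=sys.argv[1];s,m=pickle.load(open(n+'.pkl','rb'));i=cv2.imread(f'pics/{n}.png');h=cv2.cvtColor(i,cv2.COLOR_BGR2HSV)
def big(mask):
    c=cv2.findContours(mask.astype(np.uint8),cv2.RETR_EXTERNAL,cv2.CHAIN_APPROX_NONE)[0];return max(c,key=cv2.contourArea)[:,0]
def world(c,z): return np.array([onz(m,u,v,z)[:2] for u,v in c])
H,S,V=h[...,0],h[...,1],h[...,2]
def rect(w):
    r=cv2.minAreaRect(w.astype(np.float32));return np.round(r[0],1),np.round(r[1],1),round(r[2],2)
yel=(H>20)&(H<35)&(S>120)
blu=(H>100)&(H<125)&(S>120)&(V>50)
lab=cv2.connectedComponentsWithStats(blu.astype(np.uint8))
print('blue blobs',[(lab[2][k].tolist(),lab[3][k].round(1)) for k in range(1,lab[0]) if lab[2][k][4]>50])
u=yel.copy()
for k in range(1,lab[0]):
    if lab[2][k][4]>50 and lab[3][k][0]<lab[3][1:][:,0].max()+999: u|=lab[1]==k
c=big(u);print('tray bbox px',cv2.boundingRect(c));print('outer rim z35',rect(world(c,35)))
w=world(c,35);print('box',cv2.boxPoints(cv2.minAreaRect(w.astype(np.float32))).round(1).tolist())
# blue cap top
k=max(range(1,lab[0]),key=lambda k:lab[2][k][4]);c=big(lab[1]==k)
print('blue cap z95',np.array(cv2.minEnclosingCircle(world(c,95).astype(np.float32))[0]).round(1),cv2.minEnclosingCircle(world(c,95).astype(np.float32))[1], rect(world(c,95)))
# white body of the blue jar near cap
x,y,ww,hh,_=lab[2][k];wh=(S<70)&(V>110);z=np.zeros_like(wh);z[max(0,y-20):y+hh+20,max(0,x-20):x+ww+20]=1;c=big((wh&z)|(lab[1]==k))
print('blue body z71',rect(world(c,71)))
# green
gc=(H>55)&(H<75)&(S>130)&(V>70);g=cv2.connectedComponentsWithStats(gc.astype(np.uint8))
print('green',[(g[2][k].tolist(),g[3][k].round(1)) for k in range(1,g[0]) if g[2][k][4]>80])
E
python3 meas.py w2
```

```text
1.95 [ 506.62558152 -202.30501583  249.4921853 ] [ 9.99995301e-01  3.04070755e-03 -3.89097827e-04 -3.46665137e-05] [-5.97356540e-01  1.15866728e-01  1.68109607e+00 -3.92382828e-04
  1.34531114e+00  9.67446221e-01]
blue blobs [([255, 90, 22, 51, 535], array([265.2, 108. ])), ([351, 156, 55, 54, 2218], array([377.8, 183.4]))]
tray bbox px (255, 50, 271, 200)
outer rim z35 (array([ 524.7, -276.3]), array([163.1, 253.3]), 8.88)
box [[424.6000061035156, -163.8000030517578], [463.70001220703125, -414.0], [624.7999877929688, -388.79998779296875], [585.7000122070312, -138.60000610351562]]
blue cap z95 [ 510.8 -249.3] 23.21841049194336 (array([ 510.7, -249.2]), array([45.2, 45.2]), 82.26)
blue body z71 (array([ 508.5, -250.3]), array([58.7, 54.8]), 24.63)
green [([85, 121, 45, 24, 763], array([106.2, 133.7]))]
```

View pics/w2.png

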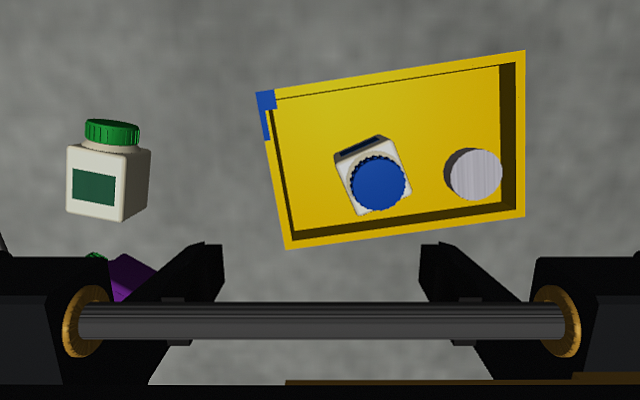

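Outer rim measured 163×253 mm (expected 162×252), cap diameter 45.2 mm, so the measurement holds. I'll check the yaws and the green jar's geometry.

```bash
python3 meas.py w1 | grep -E "blue (cap|body)"; cat > m2.py <<'E'
from h import *
import pickle
s,m=pickle.load(open('w2.pkl','rb'));i=cv2.imread('pics/w2.png');h=cv2.cvtColor(i,cv2.COLOR_BGR2HSV);H,S,V=[h[...,k] for k in range(3)]
def W(c,z): return np.array([onz(m,u,v,z)[:2] for u,v in c],np.float32)
roi=np.zeros(H.shape,bool);roi[110:230,55:160]=1
print('tin',onz(m,473,174,29))
lab=((H>65)&(H<95)&(S>80)&(V<110)&roi)
c=max(cv2.findContours(lab.astype(np.uint8),0,1)[0],key=cv2.contourArea)[:,0];r=cv2.minAreaRect(W(c,56));print('label z56',r)
capm=((H>55)&(H<75)&(S>130)&roi&(V>60));capm[150:]=0
c=max(cv2.findContours(capm.astype(np.uint8),0,1)[0],key=cv2.contourArea)[:,0];w=W(c,28);print('cap z28',cv2.minAreaRect(w))
wh=((S<60)&(V>90)&roi)
# top face bright
c=max(cv2.findContours(((wh&(V>175))|lab).astype(np.uint8),0,1)[0],key=cv2.contourArea)[:,0];print('top face z56',cv2.minAreaRect(W(c,56)),cv2.boundingRect(c))
print(cv2.boxPoints(cv2.minAreaRect(W(c,56))))
print(V[190,60:155:4],V[215,60:155:4])
E
python3 m2.py
```

```text
blue cap z95 [ 509.9 -249.6] 22.928789138793945 (array([ 509.9, -249.9]), array([44.6, 45. ]), 0.41)
blue body z71 (array([ 509.9, -249.7]), array([54.8, 54.8]), 24.61)
tin [ 506.90283105 -357.35524442   29.        ]
label z56 ((497.0254211425781, 15.774039268493652), (39.402793884277344, 29.052278518676758), 78.49030303955078)
cap z28 ((544.8024291992188, 10.270378112792969), (46.30393981933594, 19.421159744262695), 80.31002807617188)
top face z56 ((499.86248779296875, 14.408361434936523), (53.223167419433594, 64.97089385986328), 78.56886291503906) (66, 146, 59, 76)
[[462.74728   -5.237053]
 [526.4294   -18.113636]
 [536.97766   34.053776]
 [473.2956    46.93036 ]]
[128 121 204 113  81  80  80  77  78  79  79  80  79  79 207 192 110  63
  64  61  61  60 102 122] [123 125 127 127 123 131 156 184 198 205 204 202 203 202 203 181  56  63
  77 132 128 127 126 126]
```

Request:
{"name": "arm_command", "arguments": {
  "deltas": [
    [0.33,4.72,0,0,0,0,8.8],
    [0,0,2.5,0,0,-0.141,8.8],
    [0,0,3.5,0,0,-0.141,8.8],
    [0,0,3.5,0,0,-0.141,8.8],
    [0,0,0,0,0,0,8.8]
  ]
}}

```text
t: 2.5
tool_pos: [507.3, -247.4, 149.9]
tcp_rot: [0.977, 0.213, -0.003, -0.004]
contact_force: [-0.7, 1.6, -0.1]
grip_width: 87.7
finger_force: 0.0
```

Request:
{"name": "arm_command", "arguments": {
  "deltas": [
    [0,0,4.0,0,0,0,8.8],
    [0,0,4,0,0,0,8.8],
    [0,0,2.15,0,0,0,8.8],
    [0,0,0,0,0,0,8.8],
    [0,0,0,0,0,0,8.8]
  ]
}}

```text
t: 3.0
tool_pos: [511.8, -249.8, 55.0]
tcp_rot: [0.977, 0.212, 0.001, 0.001]
contact_force: [0.7, -0.0, 0.8]
grip_width: 87.8
finger_force: 0.0
```

Request:
{"name": "arm_command", "arguments": {
  "deltas": [
    [0,0,0,0,0,0,6.5],
    [0,0,0,0,0,0,5.0],
    [0,0,0,0,0,0,5.0],
    [0,0,0,0,0,0,5.0],
    [0,0,0,0,0,0,5.0]
  ],
  "force": 12
}}

```text
t: 3.5
tool_pos: [511.5, -249.0, 53.9]
tcp_rot: [0.977, 0.213, 0.0, 0.0]
contact_force: [-0.7, 0.8, 4.2]
grip_width: 55.8
finger_force: 12.0
```

```bash
cat > st.py <<'E'
from h import *
s=arm.observe();T=R.from_quat(s['tcp_rot']).as_matrix()
print(round(s['t'],2),s['tool_pos'].round(1),'yaw',np.degrees(np.arctan2(T[1,0],T[0,0])).round(2),'tz',T[:,2].round(3),'q',s['q'].round(3),'F',s['contact_force'].round(1),s['grip_width'].round(1),s['finger_force'])
o=np.array([577.7,-149.6]);a=np.radians(8.88);X=np.array([np.cos(a),np.sin(a)]);Y=np.array([-X[1],X[0]]);d=s['tool_pos'][:2]-o
print('tray frame',(d@X).round(1),(d@Y).round(1),'tool frame of trayX',(T.T@[*X,0]).round(3))
print('T',T.round(3).tolist())
open('log.txt','a').write(repr((s['q'].tolist(),s['tool_pos'].tolist(),s['tcp_rot'].tolist()))+'\n')
E
python3 st.py
```

```text
Traceback (most recent call last):
  File "st.py", line 3, in <module>
    print(round(s['t'],2),s['tool_pos'].round(1),'yaw',np.degrees(np.arctan2(T[1,0],T[0,0])).round(2),'tz',T[:,2].round(3),'q',s['q'].round(3),'F',s['contact_force'].round(1),s['grip_width'].round(1),s['finger_force'])
                                                                                                                                                                               ^^^^^^^^^^^^^^^^^^^^^
AttributeError: 'float' object has no attribute 'round'
```

Request:
{"name": "arm_command", "arguments": {
  "deltas": [
    [0,0,0,0,0,0.137,5.0],
    [0,0,0,0,0,0.137,5.0],
    [0.9,-1.0,0,0,0,0,5.0],
    [1.0,-1.2,0,0,0,0,5.0],
    [1.0,-1.2,0,0,0,0,5.0]
  ]
}}

```text
t: 4.0
tool_pos: [535.5, -210.1, 53.9]
tcp_rot: [0.997, 0.079, 0.0, 0.001]
contact_force: [-1.5, -2.8, 5.4]
grip_width: 56.0
finger_force: 12.0
```

Request:
{"name": "arm_command", "arguments": {
  "deltas": [
    [1.0,-1.2,0,0,0,0,5.0],
    [1.0,-1.1,0,0,0,0,5.0],
    [0,0,0,0,0,0,5.0],
    [0,0,0,0,0,0,5.0]
  ]
}}

```text
t: 4.4
tool_pos: [552.4, -182.9, 53.9]
tcp_rot: [0.997, 0.08, 0.001, -0.0]
contact_force: [2.6, 2.7, 6.3]
grip_width: 55.6
finger_force: 12.0
```

```bash
sed -i "s/s\['grip_width'\].round(1)/round(s['grip_width'],1)/" st.py; python3 st.py
```

```text
4.4 [ 552.4 -182.9   53.9] yaw 9.15 tz [ 0.002  0.001 -1.   ] q [-0.525  0.442  1.714  0.002  0.985  0.885] F [2.6 2.7 6.3] 55.6 11.999631790677086
tray frame -30.2 -29.0 tool frame of trayX [1.    0.005 0.002]
T [[0.987, 0.159, 0.002], [0.159, -0.987, 0.001], [0.002, -0.0, -1.0]]
```

Request:
{"name": "arm_command", "arguments": {
  "deltas": [
    [0.25,0,0,0,0,0,5.0],
    [0,0,0,0,0,0,5.0]
  ]
}}

```text
t: 4.6
tool_pos: [553.4, -182.9, 53.9]
tcp_rot: [0.997, 0.08, -0.0, -0.001]
contact_force: [-4.4, 1.9, 10.7]
grip_width: 55.8
finger_force: 12.0
```

Request:
{"name": "arm_command", "arguments": {
  "deltas": [
    [0,-0.2,0,0,0,0,5.0],
    [0,0,0,0,0,0,5.0]
  ]
}}

```text
t: 4.8
tool_pos: [553.6, -182.0, 53.9]
tcp_rot: [0.997, 0.079, 0.0, 0.0]
contact_force: [-0.1, -1.4, 6.2]
grip_width: 55.9
finger_force: 12.0
```

```bash
python3 st.py
```

```text
4.8 [ 553.6 -182.    53.9] yaw 9.11 tz [ 0.001 -0.001 -1.   ] q [-0.521  0.444  1.711 -0.     0.986  0.891] F [-0.1 -1.4  6.2] 55.9 11.999354087747633
tray frame -28.9 -28.3 tool frame of trayX [1.    0.004 0.001]
T [[0.987, 0.158, 0.001], [0.158, -0.987, -0.001], [0.001, 0.001, -1.0]]
```

Request:
{"name": "arm_command", "arguments": {
  "deltas": [
    [0.2,0,-0.05,0,0,0,5.0],
    [0,0,0,0,0,0,5.0]
  ]
}}

```text
t: 5.0
tool_pos: [555.0, -181.7, 53.9]
tcp_rot: [0.997, 0.079, -0.0, 0.0]
contact_force: [-2.8, -2.1, 5.5]
grip_width: 56.4
finger_force: 12.0
```

Request:
{"name": "arm_command", "arguments": {
  "deltas": [
    [0,-0.2,-0.05,0,0,0,5.0],
    [0,0,0,0,0,0,5.0]
  ]
}}

```text
t: 5.2
tool_pos: [555.0, -181.5, 54.3]
tcp_rot: [0.997, 0.079, 0.001, 0.002]
contact_force: [-1.0, -8.4, -0.8]
grip_width: 55.7
finger_force: 12.0
```

Request:
{"name": "arm_command", "arguments": {
  "deltas": [
    [0.2,0,0,0,0,0,5.0],
    [0,0,0,0,0,0,5.0]
  ]
}}

```text
t: 5.4
tool_pos: [556.4, -181.3, 54.3]
tcp_rot: [0.997, 0.079, -0.0, 0.001]
contact_force: [-3.5, -8.9, 3.2]
grip_width: 55.8
finger_force: 12.0
```

Request:
{"name": "arm_command", "arguments": {
  "deltas": [
    [0,-0.2,0,0,0,0,5.0],
    [0,0,0,0,0,0,5.0],
    [0,0,0,0,0,0,5.0]
  ]
}}

```text
t: 5.7
tool_pos: [556.5, -181.1, 54.7]
tcp_rot: [0.997, 0.079, 0.0, 0.003]
contact_force: [-3.5, -15.5, 2.1]
grip_width: 55.7
finger_force: 12.0
```

```bash
python3 st.py
```

```text
5.7 [ 556.5 -181.1   54.7] yaw 9.01 tz [ 0.001 -0.006 -1.   ] q [-0.515  0.446  1.705 -0.005  0.987  0.901] F [ -3.5 -15.5   2.1] 55.7 12.01318851672113
tray frame -25.8 -27.8 tool frame of trayX [1.    0.002 0.   ]
T [[0.988, 0.157, 0.001], [0.157, -0.988, -0.006], [0.0, 0.006, -1.0]]
```

Request:
{"name": "arm_command", "arguments": {
  "deltas": [
    [0,0.4,0,0,0,0,5.0],
    [0.3,0,0,0,0,0,5.0],
    [0,0,0,0,0,0,5.0]
  ]
}}

```text
t: 6.0
tool_pos: [558.2, -181.5, 53.9]
tcp_rot: [0.997, 0.079, -0.002, -0.0]
contact_force: [-9.9, -6.1, 6.6]
grip_width: 55.6
finger_force: 12.0
```

Request:
{"name": "arm_command", "arguments": {
  "deltas": [
    [0.3,0,0,0,0,0,5.0],
    [0,0,0,0,0,0,5.0],
    [0,0,0,0,0,0,5.0]
  ]
}}

```text
t: 6.3
tool_pos: [560.2, -181.2, 53.5]
tcp_rot: [0.997, 0.079, -0.003, -0.0]
contact_force: [-10.8, -6.0, 7.1]
grip_width: 55.8
finger_force: 12.0
```

```bash
python3 st.py; python3 snap.py w3; python3 meas.py w3 | grep -E "blue"
```

```text
6.3 [ 560.2 -181.2   53.5] yaw 9.01 tz [-0.006 -0.    -1.   ] q [-0.513  0.459  1.689 -0.004  0.999  0.903] F [-10.8  -6.    7.1] 55.8 12.00507735076826
tray frame -22.1 -28.5 tool frame of trayX [ 1.     0.002 -0.006]
T [[0.988, 0.157, -0.006], [0.157, -0.988, -0.0], [-0.006, -0.001, -1.0]]
6.3 [ 560.243884   -181.20700714   53.52790162] [ 9.96903633e-01  7.85777381e-02 -2.94402705e-03 -1.36374597e-04] [-0.51265203  0.45871949  1.68902102 -0.00363414  0.99889553  0.90280058]
blue blobs [([237, 189, 42, 56, 1283], array([253.7, 207. ])), ([274, 216, 66, 2, 71], array([305.9, 216.1])), ([264, 279, 115, 24, 1763], array([320.7, 292.7])), ([247, 340, 148, 40, 5371], array([320.9, 358.7]))]
blue cap z95 [ 556.1 -181. ] 22.97487449645996 (array([ 550., -182.]), array([14.8, 45.9]), 9.02)
blue body z71 (array([ 529.6, -180.6]), array([18.5, 66.8]), 9.04)
```

View pics/w3.png

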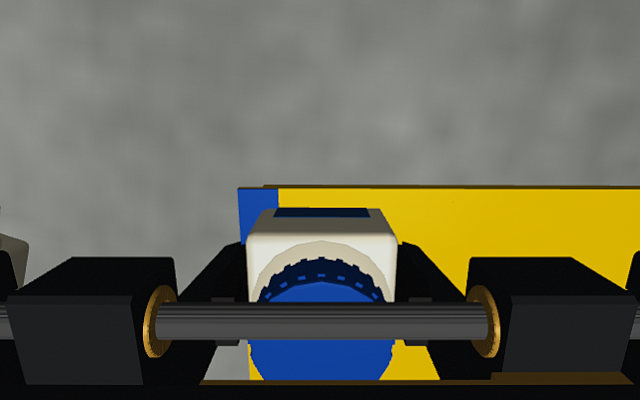

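The wrist picture shows the jar's near face at (320,220) parallel to the yellow wall and tucked beside the sticker at (255,205), gripped on both sides. I release, rise and check.

Request:
{"name": "arm_command", "arguments": {
  "deltas": [
    [-0.4,0,0,0,0,0,5.0],
    [0,0,0,0,0,0,6.5],
    [0,0,0,0,0,0,8.8],
    [0,0,0,0,0,0,8.8],
    [0,0,-2,0,0,0,8.8]
  ]
}}

```text
t: 6.85
tool_pos: [556.9, -179.9, 71.6]
tcp_rot: [0.997, 0.078, -0.002, -0.002]
contact_force: [-0.1, -0.4, -0.8]
grip_width: 85.9
finger_force: 0.0
```

Request:
{"name": "arm_command", "arguments": {
  "deltas": [
    [-1,0,-4.5,0,0,0,8.8],
    [-1,0,-4.5,0,0,0,8.8],
    [-1,0,-4.5,0,0,0,8.8],
    [-1,0,-4.0,0,0,0,8.8],
    [0,0,0,0,0,0,8.8]
  ]
}}

```text
t: 7.35
tool_pos: [521.6, -189.2, 256.2]
tcp_rot: [0.997, 0.078, 0.005, 0.003]
contact_force: [0.8, -1.1, 0.1]
grip_width: 87.9
finger_force: 0.0
```

Request:
{"name": "arm_command", "arguments": {
  "deltas": [
    [0,0,0,0,0,0,8.8],
    [0,0,0,0,0,0,8.8]
  ]
}}

```text
t: 7.55
tool_pos: [518.7, -187.1, 247.6]
tcp_rot: [0.997, 0.078, -0.001, -0.001]
contact_force: [-0.5, 0.5, -0.4]
grip_width: 88.1
finger_force: 0.0
```

```bash
python3 st.py; python3 snap.py w4; python3 meas.py w4
```

```text
7.55 [ 518.7 -187.1  247.6] yaw 8.95 tz [-0.002  0.002 -1.   ] q [-0.561  0.132  1.667  0.     1.345  0.853] F [-0.5  0.5 -0.4] 88.1 0.0
tray frame -64.1 -27.9 tool frame of trayX [ 1.     0.001 -0.002]
T [[0.988, 0.155, -0.002], [0.155, -0.988, 0.002], [-0.002, -0.002, -1.0]]
7.55 [ 518.71180181 -187.05922002  247.61615045] [ 9.96953617e-01  7.79861231e-02 -9.77181197e-04 -8.33506715e-04] [-5.61495553e-01  1.31900466e-01  1.66715514e+00  1.75545203e-04
  1.34510010e+00  8.53130361e-01]
blue blobs [([283, 99, 19, 48, 456], array([289.3, 116.1])), ([294, 118, 57, 57, 2404], array([322.1, 146.1]))]
tray bbox px (283, 98, 268, 160)
outer rim z35 (array([ 524.7, -276.4]), array([162.9, 253.4]), 8.88)
box [[424.70001220703125, -163.8000030517578], [463.79998779296875, -414.20001220703125], [624.7000122070312, -389.0], [585.5999755859375, -138.6999969482422]]
blue cap z95 [ 552.8 -181.7] 23.016002655029297 (array([ 552.9, -181.8]), array([45.2, 44.6]), 53.3)
blue body z71 (array([ 552.4, -181.5]), array([54.8, 55.2]), 8.94)
green [([104, 100, 47, 31, 796], array([125.9, 116.5])), ([61, 237, 34, 20, 389], array([ 78.4, 248. ]))]
```

View pics/w4.png

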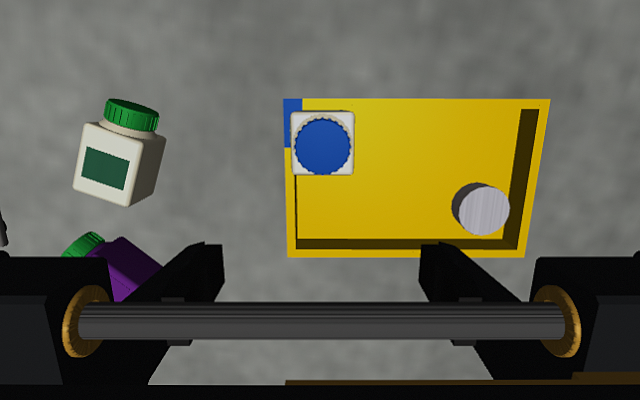

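The picture shows the blue jar square in the corner at (322,146), yaw 8.94° against the tray's 8.88°. The cap measures 29.6 mm from the long wall instead of 28, probably dragged back when I eased off while still gripping. I'll regrip, push along x, and release without backing off.

Request:
{"name": "arm_command", "arguments": {
  "deltas": [
    [3.5,0,1.5,0,0,0,8.8],
    [0,0,4.5,0,0,0,8.8],
    [0,0,4.5,0,0,0,8.8],
    [0,0,4.5,0,0,0,8.8],
    [0,0,4.3,0,0,0,8.8]
  ]
}}

```text
t: 8.1
tool_pos: [552.4, -181.1, 52.3]
tcp_rot: [0.997, 0.078, -0.002, -0.001]
contact_force: [0.2, -0.2, 0.0]
grip_width: 88.1
finger_force: 0.0
```

Request:
{"name": "arm_command", "arguments": {
  "deltas": [
    [0,0,0,0,0,0,8.8],
    [0,0,0,0,0,0,8.8],
    [0,0,0,0,0,0,5.0],
    [0,0,0,0,0,0,5.0],
    [0,0,0,0,0,0,5.0]
  ]
}}

```text
t: 8.6
tool_pos: [555.2, -183.0, 58.5]
tcp_rot: [0.997, 0.078, 0.002, 0.001]
contact_force: [-0.9, -0.0, -0.3]
grip_width: 66.1
finger_force: 0.0
```

Request:
{"name": "arm_command", "arguments": {
  "deltas": [
    [0.2,0,0,0,0,0,5.0],
    [0.2,0,0,0,0,0,5.0],
    [0.15,0,0,0,0,0,5.0],
    [0,0,0,0,0,0,5.0],
    [0,0,0,0,0,0,5.0]
  ]
}}

```text
t: 9.1
tool_pos: [559.1, -182.1, 57.4]
tcp_rot: [0.997, 0.078, -0.0, 0.001]
contact_force: [-6.9, -1.2, 8.5]
grip_width: 55.8
finger_force: 12.0
```

Request:
{"name": "arm_command", "arguments": {
  "deltas": [
    [0,-0.1,0,0,0,0,5.0],
    [0,-0.1,0,0,0,0,5.0],
    [0,0,0,0,0,0,5.0]
  ]
}}

```text
t: 9.4
tool_pos: [559.1, -181.5, 57.6]
tcp_rot: [0.997, 0.078, 0.0, 0.002]
contact_force: [-4.7, -5.9, 6.0]
grip_width: 56.0
finger_force: 12.0
```

```bash
python3 st.py
```

```text
9.4 [ 559.1 -181.5   57.6] yaw 8.94 tz [ 0.    -0.003 -1.   ] q [-0.514  0.447  1.697 -0.003  0.996  0.902] F [-4.7 -5.9  6. ] 56.0 11.997833497007377
tray frame -23.3 -28.6 tool frame of trayX [ 1.     0.001 -0.   ]
T [[0.988, 0.155, 0.0], [0.155, -0.988, -0.003], [-0.0, 0.003, -1.0]]
```

Request:
{"name": "arm_command", "arguments": {
  "deltas": [
    [0,0,0,0,0,0,6.5],
    [0,0,0,0,0,0,8.8],
    [0,0,0,0,0,0,8.8],
    [-0.5,0,-2,0,0,0,8.8],
    [-1.5,0,-4.5,0,0,0,8.8]
  ]
}}

```text
t: 9.9
tool_pos: [537.0, -180.8, 118.0]
tcp_rot: [0.997, 0.078, -0.003, -0.002]
contact_force: [0.4, -1.2, 0.4]
grip_width: 88.0
finger_force: 0.0
```

Request:
{"name": "arm_command", "arguments": {
  "deltas": [
    [-1,0,-4.5,0,0,0,8.8],
    [-1,0,-4.5,0,0,0,8.8],
    [0,0,-3.5,0,0,0,8.8],
    [0,0,0,0,0,0,8.8],
    [0,0,0,0,0,0,8.8]
  ]
}}

```text
t: 10.4
tool_pos: [519.7, -185.6, 246.8]
tcp_rot: [0.997, 0.078, 0.001, 0.0]
contact_force: [-0.8, -0.4, -0.3]
grip_width: 87.8
finger_force: 0.0
```

```bash
python3 st.py; python3 snap.py w5; python3 meas.py w5; sed -e 's/w2/w5/g' -e 's/110:230,55:160/80:220,60:180/' -e 's/capm\[150/capm[140/' -e '/tin/d' m2.py > m5.py; python3 m5.py
```

```text
10.4 [ 519.7 -185.6  246.8] yaw 8.94 tz [ 0.001 -0.001 -1.   ] q [-0.558  0.131  1.67   0.     1.339  0.856] F [-0.8 -0.4 -0.3] 87.8 0.0
tray frame -62.8 -26.6 tool frame of trayX [1.    0.001 0.001]
T [[0.988, 0.155, 0.001], [0.155, -0.988, -0.001], [0.001, 0.001, -1.0]]
10.4 [ 519.72884979 -185.61923195  246.76142972] [9.96957247e-01 7.79457655e-02 7.17096129e-04 4.38198080e-04] [-5.58215916e-01  1.30951978e-01  1.66999022e+00  1.51293614e-04
  1.33897615e+00  8.56495901e-01]
blue blobs [([284, 101, 19, 48, 421], array([289.8, 118.2])), ([296, 117, 56, 58, 2423], array([323.5, 145.7]))]
tray bbox px (284, 100, 267, 160)
outer rim z35 (array([ 524.8, -276.4]), array([162.8, 253.3]), 8.86)
box [[424.8999938964844, -163.8000030517578], [463.8999938964844, -414.1000061035156], [624.7000122070312, -389.0], [585.7999877929688, -138.6999969482422]]
blue cap z95 [ 555.3 -181.5] 22.92023468017578 (array([ 555.3, -181.5]), array([45.5, 44.3]), 16.84)
blue body z71 (array([ 554.8, -181.7]), array([54.6, 54.9]), 9.83)
green [([104, 102, 47, 31, 802], array([126.1, 118.6])), ([63, 239, 32, 18, 339], array([ 79.3, 249.1]))]
label z56 ((497.0722961425781, 15.794921875), (39.634010314941406, 29.32061767578125), 78.5904769897461)
cap z28 ((544.2898559570312, 9.906829833984375), (46.273468017578125, 19.729602813720703), 79.80502319335938)
top face z56 ((499.8819274902344, 14.545516967773438), (53.509979248046875, 65.37041473388672), 78.66915130615234) (73, 126, 69, 82)
[[462.57715    -5.2661953]
 [526.6734    -18.109789 ]
 [537.1867     34.35723  ]
 [473.09045    47.20082  ]]
[124 126 126 128 202 205 204 204 204 204 203 204 205 216 133  73 229 206
 167  65  64  62  60  59] [128 128 128 125 127 129 133 135 135 134 134 132 131 132 135 133 133 131
 133 129 126 127 126 126]
```

The blue jar is now at tray (-27, -28), snug. Next is the green jar: I align yaw to its axis (-11.4°) and tilt the tool back toward the robot, so that turning it upright leaves the tool still pointing down and forward.

Request:
{"name": "arm_command", "arguments": {
  "deltas": [
    [2.42,-3.2,0,0,0,0,8.8],
    [2.42,-3.2,0,0,0,0,8.8],
    [2.42,-3.2,0,0,0,0,8.8],
    [2.42,-3.2,0,0,0,0,8.8],
    [2.42,-3.2,0,0,0,0,8.8]
  ]
}}

```text
t: 10.95
tool_pos: [613.6, -7.0, 243.3]
tcp_rot: [0.997, 0.078, -0.002, -0.001]
contact_force: [0.6, -1.2, 1.4]
grip_width: 88.5
finger_force: 0.0
```

Request:
{"name": "arm_command", "arguments": {
  "deltas": [
    [0,0,3.7,0,0,0.118,8.8],
    [0,0,3.7,0,0,0.118,8.8],
    [0,0,3.7,0,0,0.119,8.8],
    [0,0,0,0,0,0,8.8],
    [0,0,0,0,0,0,8.8]
  ]
}}

```text
t: 11.45
tool_pos: [612.9, -8.5, 133.5]
tcp_rot: [0.995, -0.098, -0.002, -0.0]
contact_force: [-0.2, 0.4, 0.9]
grip_width: 87.9
finger_force: 0.0
```

Request:
{"name": "arm_command", "arguments": {
  "deltas": [
    [0,0,0,0,-0.125,0,8.8],
    [0,0,0,0,-0.125,0,8.8],
    [0,0,0,0,-0.125,0,8.8],
    [0,0,0,0,-0.125,0,8.8],
    [0,0,0,0,-0.125,0,8.8]
  ]
}}

```text
t: 11.95
tool_pos: [616.1, -9.4, 138.6]
tcp_rot: [0.947, -0.093, -0.305, -0.031]
contact_force: [0.2, 0.0, -0.4]
grip_width: 88.4
finger_force: 0.0
```

Request:
{"name": "arm_command", "arguments": {
  "deltas": [
    [0,0,0,0,-0.125,0,8.8],
    [0,0,0,0,0,0,8.8],
    [0,0,0,0,0,0,8.8],
    [0,0,0,0,0,0,8.8]
  ]
}}

```text
t: 12.35
tool_pos: [615.0, -8.9, 137.6]
tcp_rot: [0.927, -0.092, -0.362, -0.036]
contact_force: [-0.0, 0.9, 1.1]
grip_width: 87.8
finger_force: 0.0
```

```bash
python3 st.py; cat > kin.py <<'E'
from h import *
import pickle,glob,ast
from scipy.optimize import least_squares
D=[ast.literal_eval(l) for l in open('log.txt')]
for f in glob.glob('w*.pkl'):
    s=pickle.load(open(f,'rb'))[0];D.append((s['q'],s['tool_pos'],s['tcp_rot']))
D=[(np.array(q),np.array(p),R.from_quat(r).as_matrix()[:,2]) for q,p,r in D]
def f(x):
    h,a1,L1,L2,off,d=x;e=[]
    for q,p,tz in D:
        w=p-d*tz;r=np.hypot(w[0],w[1])
        e+=[a1+L1*np.sin(q[1])+L2*np.sin(q[1]+q[2]+off)-r,h+L1*np.cos(q[1])+L2*np.cos(q[1]+q[2]+off)-w[2]]
    return e
s=least_squares(f,[350,0,450,450,.3,250]);print(s.x.round(3),np.abs(s.fun).max().round(2))
E
python3 kin.py
```

```text
12.35 [615.   -8.9 137.6] yaw -11.34 tz [-0.664  0.134 -0.736] q [-0.205  0.888  0.978 -0.005  2.02   1.563] F [-0.   0.9  1.1] 87.8 0.0
tray frame 58.5 133.3 tool frame of trayX [ 0.69  -0.346 -0.635]
T [[0.721, -0.197, -0.664], [-0.145, -0.98, 0.134], [-0.677, -0.001, -0.736]]
[3.21906e+02 1.28000e+01 4.38634e+02 5.22854e+02 1.70000e-01 3.06370e+02] 1.23
```

```bash
python3 - <<'E'
s=open('kin.py').read()
s=s.replace("r=np.hypot(w[0],w[1])","u=np.array([np.cos(q[0]),np.sin(q[0])]);r=w[:2]@u;lat=w[1]*u[0]-w[0]*u[1]").replace("h,a1,L1,L2,off,d=x","h,a1,L1,L2,off,d,b=x").replace("e+=[","e+=[lat-b,").replace(".3,250]",".2,250,118]")
s+='''
h,a1,L1,L2,off,d,b=s.x
def ik(r,z,tilt): # in-plane TCP radius, height, forward tilt from vertical
    wr=r-d*np.sin(tilt)-a1;wz=z+d*np.cos(tilt)-h;D2=np.hypot(wr,wz)
    A=np.arctan2(wr,wz);c=(D2**2+L1**2-L2**2)/(2*D2*L1);q2=A-np.arccos(c)
    q3=np.arctan2(wr-L1*np.sin(q2),wz-L1*np.cos(q2))-q2-off
    return q2,q3,np.pi-tilt-q2-q3
for t in(0,-.75):print(t,np.round(ik(610,137,t),3))
for z in(150,125,180):
  for t in(.6,.7,.82,.9,1.0):print('pan',z,t,np.round(ik(587,z,t),3))
'''
open('kin.py','w').write(s)
E
python3 kin.py
```

```text
[ 3.13400e+02 -0.00000e+00  4.38200e+02  5.21556e+02  1.65000e-01
  3.00474e+02  1.17800e+02] 0.0
0 [0.398 1.574 1.169]
-0.75 [0.907 0.949 2.036]
pan 150 0.6 [0.075 2.073 0.394]
pan 150 0.7 [0.061 2.136 0.244]
pan 150 0.82 [0.063 2.205 0.054]
pan 150 0.9 [ 0.077  2.244 -0.08 ]
pan 150 1.0 [ 0.111  2.286 -0.256]
pan 125 0.6 [0.126 2.083 0.333]
pan 125 0.7 [0.118 2.144 0.18 ]
pan 125 0.82 [ 0.127  2.209 -0.015]
pan 125 0.9 [ 0.147  2.246 -0.151]
pan 125 1.0 [ 0.188  2.284 -0.331]
pan 180 0.6 [0.019 2.056 0.466]
pan 180 0.7 [-1.000e-03  2.122e+00  3.210e-01]
pan 180 0.82 [-0.008  2.194  0.136]
pan 180 0.9 [-1.000e-03  2.237e+00  6.000e-03]
pan 180 1.0 [ 0.024  2.284 -0.166]
```

Request:
{"name": "arm_command", "arguments": {
  "deltas": [
    [0,0,0,0,-0.088,0,8.8],
    [0,0,0,0,-0.088,0,8.8],
    [2.6,0,-3.45,0,0,0,8.8],
    [0,0,0,0,0,0,8.8],
    [0,0,0,0,0,0,8.8]
  ]
}}

```text
t: 12.85
tool_pos: [657.0, -17.5, 136.0]
tcp_rot: [0.891, -0.089, -0.443, -0.044]
contact_force: [-0.5, -0.5, 0.3]
grip_width: 87.9
finger_force: 0.0
```

Request:
{"name": "arm_command", "arguments": {
  "deltas": [
    [0,0,3.5,0,0,0,8.8],
    [0,0,3.5,0,0,0,8.8],
    [0,0,0,0,0,0,8.8],
    [0,0,0,0,0,0,8.8],
    [0,0,0,0,0,0,8.8]
  ]
}}

```text
t: 13.35
tool_pos: [603.3, -6.6, 96.5]
tcp_rot: [0.892, -0.089, -0.442, -0.044]
contact_force: [0.8, -0.3, 1.0]
grip_width: 87.8
finger_force: 0.0
```

```bash
python3 st.py; python3 - <<'E'
from h import *
s=arm.observe();T=R.from_quat(s['tcp_rot']).as_matrix();print('to go, tool cm',(T.T@(np.array([515.4,11.3,27.2])-s['tool_pos'])/10).round(2))
E
```

```text
13.35 [603.3  -6.6  96.5] yaw -11.4 tz [-0.78   0.157 -0.606] q [-0.205  1.038  0.884 -0.006  2.139  1.564] F [ 0.8 -0.3  1. ] 87.8 0.0
tray frame 47.4 137.3 tool frame of trayX [ 0.568 -0.347 -0.746]
T [[0.594, -0.198, -0.78], [-0.12, -0.98, 0.157], [-0.796, -0.0, -0.606]]
to go, tool cm [ 0.08 -0.02 11.34]
```

Request:
{"name": "arm_command", "arguments": {
  "deltas": [
    [0.08,0,4.0,0,0,0,8.8],
    [0,0,4.0,0,0,0,8.8],
    [0,0,3.3,0,0,0,8.8],
    [0,0,0,0,0,0,8.8],
    [0,0,0,0,0,0,8.8]
  ]
}}

```text
t: 13.85
tool_pos: [515.3, 11.1, 25.9]
tcp_rot: [0.891, -0.089, -0.443, -0.044]
contact_force: [1.0, 0.8, 0.4]
grip_width: 88.2
finger_force: 0.0
```

Request:
{"name": "arm_command", "arguments": {
  "deltas": [
    [0,0,0,0,0,0,7.0],
    [0,0,0,0,0,0,5.0],
    [0,0,0,0,0,0,5.0],
    [0,0,0,0,0,0,5.0],
    [0,0,0,0,0,0,5.0]
  ],
  "force": 20
}}

```text
t: 14.35
tool_pos: [514.0, 11.4, 24.8]
tcp_rot: [0.89, -0.089, -0.444, -0.044]
contact_force: [1.2, -0.2, 0.9]
grip_width: 55.6
finger_force: 20.0
```

```bash
python3 st.py; python3 snap.py w6
```

```text
14.35 [514.   11.4  24.8] yaw -11.41 tz [-0.783  0.158 -0.602] q [-0.206  0.966  1.194 -0.006  1.907  1.565] F [ 1.2 -0.2  0.9] 55.6 19.99995270569343
tray frame -38.1 168.8 tool frame of trayX [ 0.564 -0.347 -0.749]
T [[0.59, -0.198, -0.783], [-0.119, -0.98, 0.158], [-0.799, -0.0, -0.602]]
14.35 [514.03339319  11.35109205  24.75558889] [ 0.89045618 -0.08900209 -0.44406645 -0.04440067] [-0.20590754  0.96629083  1.1935037  -0.00561139  1.90699231  1.56491978]
```

View pics/w6.png

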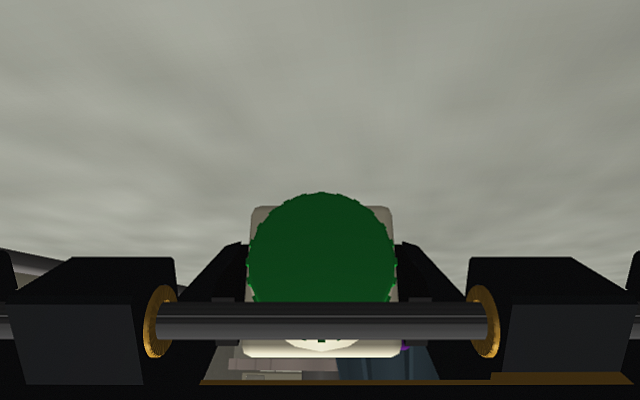

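The picture shows the green cap at (320,260) centred between the fingers, width 55.6 mm, so the grasp is good. I lift and turn it upright.

Request:
{"name": "arm_command", "arguments": {
  "deltas": [
    [-1.6,0,-1.2,0,0,0,5.0],
    [-3.6,0,-2.7,0,0,0,5.0],
    [-3.6,0,-2.7,0,0,0,5.0],
    [-3.6,0,-2.7,0,0,0,5.0],
    [-3.6,0,-2.7,0,0,0,5.0]
  ]
}}

```text
t: 14.9
tool_pos: [513.0, 11.6, 225.8]
tcp_rot: [0.89, -0.089, -0.445, -0.044]
contact_force: [1.3, -0.5, -2.3]
grip_width: 56.0
finger_force: 20.0
```

Request:
{"name": "arm_command", "arguments": {
  "deltas": [
    [0,0,0,0,0.12,0,5.0],
    [0,0,0,0,0.12,0,5.0],
    [0,0,0,0,0.12,0,5.0],
    [0,0,0,0,0.12,0,5.0],
    [0,0,0,0,0.12,0,5.0]
  ]
}}

```text
t: 15.4
tool_pos: [513.5, 11.5, 224.6]
tcp_rot: [0.982, -0.098, -0.159, -0.016]
contact_force: [0.6, 0.9, -1.6]
grip_width: 55.7
finger_force: 20.0
```

Request:
{"name": "arm_command", "arguments": {
  "deltas": [
    [0,0,0,0,0.12,0,5.0],
    [0,0,0,0,0.12,0,5.0],
    [0,0,0,0,0.12,0,5.0],
    [0,0,0,0,0.12,0,5.0],
    [0,0,0,0,0.12,0,5.0]
  ]
}}

```text
t: 15.9
tool_pos: [512.9, 11.6, 224.6]
tcp_rot: [0.985, -0.098, 0.138, 0.014]
contact_force: [-0.5, -0.1, -2.5]
grip_width: 55.7
finger_force: 20.0
```

Request:
{"name": "arm_command", "arguments": {
  "deltas": [
    [0,0,0,0,0.12,0,5.0],
    [0,0,0,0,0.12,0,5.0],
    [0,0,0,0,0.13,0,5.0],
    [0,0,0,0,0,0,5.0],
    [0,0,0,0,0,0,5.0]
  ]
}}

```text
t: 16.4
tool_pos: [512.7, 11.7, 224.2]
tcp_rot: [0.944, -0.094, 0.313, 0.031]
contact_force: [-0.1, -0.2, -1.3]
grip_width: 55.3
finger_force: 20.0
```

```bash
python3 st.py; python3 - <<'E'
from h import *
i=cv2.imread('pics/top0.png');m=arm.camera_model('top')
h=cv2.cvtColor(i,cv2.COLOR_BGR2HSV);z=((h[...,1]<60)&(h[...,2]>100)&(h[...,2]<190)).astype(np.uint8)
g=cv2.medianBlur(cv2.cvtColor(i,cv2.COLOR_BGR2GRAY),3)[165:250,180:265]
c=cv2.HoughCircles(g,cv2.HOUGH_GRADIENT,1,50,param1=80,param2=15,minRadius=18,maxRadius=27);print(c)
u,v,r=c[0,0];a=onz(m,u+180,v+165,80);print(a,np.linalg.norm(onz(m,u+180+r,v+165,80)-a))
E
```

```text
16.4 [512.7  11.7 224.2] yaw -11.42 tz [ 0.586 -0.118 -0.802] q [-0.215 -0.299  2.243  0.017  0.558  1.544] F [-0.1 -0.2 -1.3] 55.3 20.00006925780326
tray frame -39.3 169.4 tool frame of trayX [ 0.752 -0.347  0.56 ]
T [[0.786, -0.198, 0.586], [-0.159, -0.98, -0.118], [0.597, -0.0, -0.802]]
[[[41.5 40.5 23. ]]]
[530.43165756 273.61025388  80.        ] 70.84777116777114
```

Request:
{"name": "arm_command", "arguments": {
  "deltas": [
    [-0.42,-4.36,-0.31,0.0474,0,-0.0637,5.0],
    [-0.14,-4.39,-0.11,0.0474,0,-0.0637,5.0],
    [0.14,-4.39,0.1,0.0474,0,-0.0637,5.0],
    [0.42,-4.36,0.31,0.0474,0,-0.0637,5.0],
    [0.69,-4.31,0.52,0.0474,0,-0.0637,5.0]
  ]
}}

```text
t: 16.9
tool_pos: [532.5, 232.5, 225.8]
tcp_rot: [0.944, 0.095, 0.314, -0.031]
contact_force: [1.1, -0.0, -2.2]
grip_width: 55.5
finger_force: 20.0
```

Request:
{"name": "arm_command", "arguments": {
  "deltas": [
    [0.96,-4.23,0.72,0.0474,0,-0.0637,5.0],
    [0,0,0,0,0,0,5.0],
    [0,0,0,0,0,0,5.0],
    [0,0,0,0,0,0,5.0]
  ]
}}

```text
t: 17.3
tool_pos: [534.9, 273.8, 224.5]
tcp_rot: [0.94, 0.131, 0.313, -0.042]
contact_force: [0.2, -0.3, -2.4]
grip_width: 55.6
finger_force: 20.0
```

```bash
python3 st.py; python3 - <<'E'
from h import *
s=arm.observe();T=R.from_quat(s['tcp_rot']).as_matrix();print('to go, tool cm',(T.T@(np.array([533.5,274.5,131])-s['tool_pos'])/10).round(2))
f=np.array([np.cos(.2775),np.sin(.2775),0]);print('tilt',np.arctan2(T[:,2]@f,-T[2,2]),'y axis z',T[2,1])
E
```

```text
17.3 [534.9 273.8 224.5] yaw 15.91 tz [ 0.577  0.162 -0.801] q [ 0.277 -0.061  2.047 -0.004  0.514  1.574] F [ 0.2 -0.3 -2.4] 55.6 19.999954447557684
tray frame 23.1 424.9 tool frame of trayX [0.795 0.121 0.595]
T [[0.77, 0.273, 0.577], [0.22, -0.962, 0.162], [0.599, 0.002, -0.801]]
to go, tool cm [-5.7  -0.13  7.41]
tilt 0.6422410527941833 y axis z 0.002154449390118912
```

Request:
{"name": "arm_command", "arguments": {
  "deltas": [
    [-1.9,-0.04,2.47,0,0,0,5.0],
    [-1.9,-0.04,2.47,0,0,0,5.0],
    [-1.5,-0.04,1.95,0,0,0,5.0],
    [-0.4,0,0.52,0,0,0,5.0],
    [0,0,0,0,0,0,5.0]
  ]
}}

```text
t: 17.8
tool_pos: [533.2, 273.9, 130.5]
tcp_rot: [0.94, 0.131, 0.313, -0.042]
contact_force: [0.4, -0.2, -2.4]
grip_width: 55.5
finger_force: 20.0
```

Request:
{"name": "arm_command", "arguments": {
  "deltas": [
    [0,0,0,0,0,0,5.0],
    [0,0,0,0,0,0,5.0]
  ]
}}

```text
t: 18.0
tool_pos: [533.9, 274.9, 132.5]
tcp_rot: [0.939, 0.131, 0.314, -0.043]
contact_force: [0.2, -0.4, -1.5]
grip_width: 56.2
finger_force: 20.0
```

```bash
python3 st.py; python3 - <<'E'
from h import *
i=arm.get_image('side');m=arm.camera_model('side');p=proj(m,[530,274,120]);q=proj(m,[530,274,80]);print(p,q)
x,y=p.astype(int);c=i[max(0,y-60):y+60,max(0,x-80):x+80];cv2.imwrite('pics/s1.png',cv2.resize(c,None,fx=4,fy=4,interpolation=cv2.INTER_CUBIC))
j=arm.get_image('top');cv2.imwrite('pics/t1.png',j)
E
```

```text
18.0 [533.9 274.9 132.5] yaw 15.94 tz [ 0.579  0.163 -0.799] q [ 0.28   0.108  2.104 -0.013  0.283  1.584] F [ 0.2 -0.4 -1.5] 56.2 19.99902726500295
tray frame 22.2 426.2 tool frame of trayX [0.793 0.121 0.597]
T [[0.768, 0.273, 0.579], [0.219, -0.962, 0.163], [0.602, 0.002, -0.799]]
[274.0151609  155.10876851] [274.39283525 162.76986769]
```

View pics/s1.png

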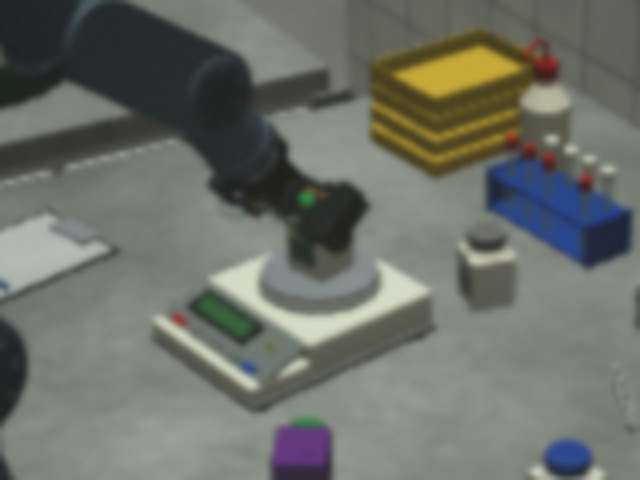

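The crop shows the jar upright at (322,255) over the middle of the pan (320,275). I lower it gently.

Request:
{"name": "arm_command", "arguments": {
  "deltas": [
    [-0.06,0,0.08,0,0,0,5.0],
    [-0.06,0,0.08,0,0,0,5.0],
    [0,0,0,0,0,0,5.0]
  ]
}}

```text
t: 18.4
tool_pos: [532.7, 275.0, 128.8]
tcp_rot: [0.94, 0.131, 0.313, -0.043]
contact_force: [-0.1, -0.0, -2.2]
grip_width: 55.4
finger_force: 20.0
```

Request:
{"name": "arm_command", "arguments": {
  "deltas": [
    [-0.06,0,0.08,0,0,0,5.0],
    [0,0,0,0,0,0,5.0]
  ]
}}

```text
t: 18.6
tool_pos: [533.0, 275.0, 128.0]
tcp_rot: [0.939, 0.131, 0.313, -0.043]
contact_force: [0.5, 0.2, -1.5]
grip_width: 56.3
finger_force: 20.0
```

Request:
{"name": "arm_command", "arguments": {
  "deltas": [
    [-0.06,0,0.08,0,0,0,5.0],
    [0,0,0,0,0,0,5.0]
  ]
}}

```text
t: 18.8
tool_pos: [533.7, 275.2, 127.9]
tcp_rot: [0.939, 0.131, 0.314, -0.043]
contact_force: [-0.4, -0.1, 3.1]
grip_width: 55.8
finger_force: 20.0
```

```bash
python3 st.py
```

```text
18.8 [533.7 275.2 127.9] yaw 15.96 tz [ 0.579  0.163 -0.799] q [ 0.28   0.118  2.106 -0.013  0.271  1.585] F [-0.4 -0.1  3.1] 55.8 20.00140760676004
tray frame 22.1 426.5 tool frame of trayX [0.792 0.122 0.598]
T [[0.768, 0.274, 0.579], [0.22, -0.962, 0.163], [0.602, 0.002, -0.799]]
```

Contact came at the predicted height with 3 N. I release softly and retreat along the tool axis.

Request:
{"name": "arm_command", "arguments": {
  "deltas": [
    [0,0,0,0,0,0,5.4],
    [0,0,0,0,0,0,5.8],
    [0,0,0,0,0,0,6.5],
    [0,0,0,0,0,0,8.8],
    [0,0,0,0,0,0,8.8]
  ],
  "force": 5
}}

```text
t: 19.3
tool_pos: [532.7, 274.9, 126.7]
tcp_rot: [0.94, 0.131, 0.313, -0.043]
contact_force: [0.8, 0.4, 0.4]
grip_width: 78.6
finger_force: 0.0
```

Request:
{"name": "arm_command", "arguments": {
  "deltas": [
    [0,0,-2,0,0,0,8.8],
    [0,0,-4.5,0,0,0,8.8],
    [0,0,-4.5,0,0,0,8.8],
    [0,0,-4.5,0,0,0,8.8],
    [0,0,-4.5,0,0,0,8.8]
  ]
}}

```text
t: 19.8
tool_pos: [416.0, 242.0, 287.8]
tcp_rot: [0.94, 0.131, 0.313, -0.043]
contact_force: [0.5, 0.6, 0.3]
grip_width: 88.0
finger_force: 0.0
```

Request:
{"name": "arm_command", "arguments": {
  "deltas": [
    [0,0,0,0,-0.128,0,8.8],
    [0,0,0,0,-0.128,0,8.8],
    [0,0,0,0,-0.128,0,8.8],
    [0,0,0,0,-0.128,0,8.8],
    [0,0,0,0,-0.13,0,8.8]
  ]
}}

```text
t: 20.3
tool_pos: [417.6, 242.5, 287.9]
tcp_rot: [0.99, 0.138, -0.001, 0.001]
contact_force: [0.3, 0.5, -0.1]
grip_width: 87.8
finger_force: 0.0
```

Request:
{"name": "arm_command", "arguments": {
  "deltas": [
    [0,0,0,0,0,0,8.8],
    [0,0,0,0,0,0,8.8],
    [0,0,0,0,0,0,8.8]
  ]
}}

```text
t: 20.6
tool_pos: [416.7, 242.4, 286.7]
tcp_rot: [0.99, 0.138, 0.002, 0.001]
contact_force: [-0.4, 0.2, 0.3]
grip_width: 87.9
finger_force: 0.0
```

```bash
python3 st.py; python3 snap.py w7; python3 - <<'E'
from h import *
import pickle
s,m=pickle.load(open('w7.pkl','rb'));i=cv2.imread('pics/w7.png');h=cv2.cvtColor(i,cv2.COLOR_BGR2HSV)
g=((h[...,0]>52)&(h[...,0]<78)&(h[...,1]>110)&(h[...,2]>50)).astype(np.uint8)
n,l,st,ce=cv2.connectedComponentsWithStats(g);print([(st[k].tolist(),ce[k].round(1)) for k in range(1,n) if st[k][4]>150])
k=max(range(1,n),key=lambda k:st[k][4]);c=cv2.findContours((l==k).astype(np.uint8),0,1)[0][0][:,0]
w=np.array([onz(m,u,v,172)[:2] for u,v in c],np.float32);print(cv2.minEnclosingCircle(w))
E
```

```text
20.6 [416.7 242.4 286.7] yaw 15.9 tz [ 0.004 -0.001 -1.   ] q [ 0.281 -0.066  1.79  -0.002  1.413  1.575] F [-0.4  0.2  0.3] 87.9 0.0
tray frame -98.6 412.1 tool frame of trayX [0.992 0.122 0.004]
T [[0.962, 0.274, 0.004], [0.274, -0.962, -0.001], [0.003, 0.002, -1.0]]
20.6 [416.66575529 242.38458505 286.68963562] [9.90384014e-01 1.38332254e-01 1.77327857e-03 7.40635178e-04] [ 0.28125986 -0.06551164  1.79049021 -0.00199455  1.41331411  1.57481068]
[([286, 0, 71, 66, 3709], array([321.4,  29. ])), ([239, 155, 90, 28, 1671], array([283.2, 168.6])), ([449, 214, 41, 35, 584], array([472.3, 235.2]))]
((528.9111938476562, 274.5345153808594), 23.089340209960938)
```

View pics/w7.png

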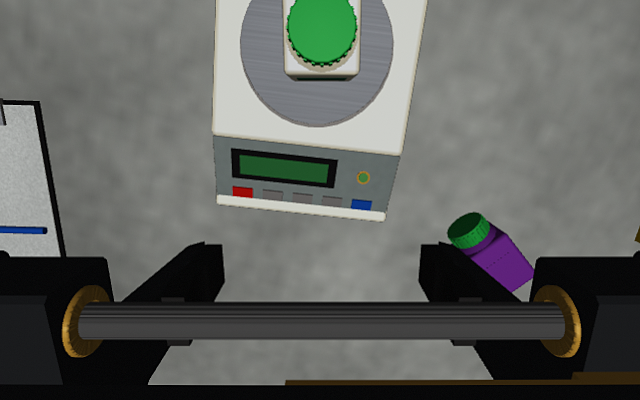

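Upright on the pan, cap at (321,29), and untouched for over 1.3 s so far. I regrip it from above with the fingers closing along the jar's other axis.

Request:
{"name": "arm_command", "arguments": {
  "deltas": [
    [3.92,0.09,0,0,0,0,8.8],
    [3.92,0.09,0,0,0,0,8.8],
    [3.93,0.08,0,0,0,0,8.8],
    [0,0,0,0,0,-0.1428,8.8],
    [0,0,0,0,0,-0.1428,8.8]
  ]
}}

```text
t: 21.15
tool_pos: [531.4, 272.1, 286.9]
tcp_rot: [0.96, 0.28, 0.001, 0.001]
contact_force: [-0.2, -0.3, -0.7]
grip_width: 87.8
finger_force: 0.0
```

Request:
{"name": "arm_command", "arguments": {
  "deltas": [
    [0,0,0,0,0,-0.1428,8.8],
    [0,0,0,0,0,-0.1428,8.8],
    [0,0,0,0,0,-0.1428,8.8],
    [0,0,0,0,0,-0.1428,8.8],
    [0,0,0,0,0,-0.1428,8.8]
  ]
}}

```text
t: 21.65
tool_pos: [530.6, 272.2, 288.0]
tcp_rot: [0.801, 0.598, 0.002, 0.002]
contact_force: [-0.9, 0.6, -0.0]
grip_width: 88.1
finger_force: 0.0
```

Request:
{"name": "arm_command", "arguments": {
  "deltas": [
    [0,0,0,0,0,-0.1428,8.8],
    [0,0,0,0,0,-0.1428,8.8],
    [0,0,0,0,0,-0.1428,8.8],
    [0,0,0,0,0,-0.1428,8.8],
    [0,0,0,0,0,0,8.8]
  ]
}}

```text
t: 22.15
tool_pos: [530.6, 272.2, 288.0]
tcp_rot: [0.602, 0.799, 0.001, 0.002]
contact_force: [-0.2, -0.2, -0.2]
grip_width: 87.7
finger_force: 0.0
```

Request:
{"name": "arm_command", "arguments": {
  "deltas": [
    [0,0,0,0,0,0,8.8],
    [0,0,0,0,0,0,8.8]
  ]
}}

```text
t: 22.35
tool_pos: [531.1, 272.1, 287.5]
tcp_rot: [0.604, 0.797, 0.0, 0.002]
contact_force: [-0.1, -0.1, -0.2]
grip_width: 88.1
finger_force: 0.0
```

```bash
python3 st.py; python3 - <<'E'
from h import *
s=arm.observe();T=R.from_quat(s['tcp_rot']).as_matrix();print('to go, tool cm',(T.T@(np.array([530,274.4,131.5])-s['tool_pos'])/10).round(2))
m=arm.camera_model('wrist');i=arm.get_image('wrist');h=cv2.cvtColor(i,cv2.COLOR_BGR2HSV)
g=((h[...,0]>52)&(h[...,0]<78)&(h[...,1]>110)&(h[...,2]>50)).astype(np.uint8)
n,l,st,ce=cv2.connectedComponentsWithStats(g);print([(st[k].tolist(),ce[k].round(1)) for k in range(1,n) if st[k][4]>150])
k=max(range(1,n),key=lambda k:st[k][4]);c=cv2.findContours((l==k).astype(np.uint8),0,1)[0][0][:,0]
w=np.array([onz(m,u,v,172)[:2] for u,v in c],np.float32);print(cv2.minEnclosingCircle(w))
E
```

```text
22.35 [531.1 272.1 287.5] yaw 105.73 tz [ 0.003 -0.001 -1.   ] q [ 0.276  0.198  1.51  -0.002  1.431  0.002] F [-0.1 -0.1 -0.2] 88.1 0.0
tray frame 19.0 423.9 tool frame of trayX [-0.119  0.993  0.003]
T [[-0.271, 0.963, 0.003], [0.963, 0.271, -0.001], [-0.002, 0.003, -1.0]]
to go, tool cm [ 0.28 -0.08 15.6 ]
[([200, 85, 21, 93, 1695], array([209.8, 130.1])), ([290, 166, 62, 62, 2864], array([320.7, 196.8]))]
((529.229736328125, 275.4488525390625), 23.329818725585938)
```

Request:
{"name": "arm_command", "arguments": {
  "deltas": [
    [0.35,-0.1,4,0,0,0,8.8],
    [0,0,4,0,0,0,8.8],
    [0,0,4,0,0,0,8.8],
    [0,0,3.6,0,0,0,8.8],
    [0,0,0,0,0,0,8.8]
  ]
}}

```text
t: 22.9
tool_pos: [525.8, 273.8, 125.5]
tcp_rot: [0.603, 0.798, -0.004, -0.002]
contact_force: [0.2, -0.3, -1.0]
grip_width: 88.1
finger_force: 0.0
```

Request:
{"name": "arm_command", "arguments": {
  "deltas": [
    [0,0,0,0,0,0,8.8],
    [0,0,0,0,0,0,7.0],
    [0,0,0,0,0,0,5.0],
    [0,0,0,0,0,0,5.0],
    [0,0,0,0,0,0,5.0]
  ],
  "force": 15
}}

```text
t: 23.4
tool_pos: [530.2, 275.2, 132.2]
tcp_rot: [0.603, 0.798, 0.001, 0.002]
contact_force: [-0.1, 0.1, 1.4]
grip_width: 57.8
finger_force: 0.0
```

Request:
{"name": "arm_command", "arguments": {
  "deltas": [
    [0,0,0,0,0,0,5.0],
    [0,0,0,0,0,0,5.0]
  ]
}}

```text
t: 23.6
tool_pos: [530.2, 275.2, 132.1]
tcp_rot: [0.603, 0.798, 0.001, 0.002]
contact_force: [-2.1, -0.0, 5.8]
grip_width: 56.2
finger_force: 15.0
```

```bash
python3 st.py
```

```text
23.6 [530.2 275.2 132.1] yaw 105.88 tz [ 0.003 -0.001 -1.   ] q [ 0.281  0.355  1.644 -0.002  1.139  0.005] F [-2.1 -0.   5.8] 56.2 14.995929901488125
tray frame 18.6 427.0 tool frame of trayX [-0.122  0.993  0.003]
T [[-0.274, 0.962, 0.003], [0.962, 0.274, -0.001], [-0.002, 0.003, -1.0]]
```

Request:
{"name": "arm_command", "arguments": {
  "deltas": [
    [0,0,-1,0,0,0,5.0],
    [0,0,-3,0,0,0,5.0],
    [0,0,-3,0,0,0.122,5.0],
    [-4.68,-0.45,0,0,0,0,5.0],
    [-4.68,-0.45,0,0,0,0,5.0]
  ]
}}

```text
t: 24.1
tool_pos: [535.3, 181.3, 202.6]
tcp_rot: [0.649, 0.761, 0.001, 0.002]
contact_force: [0.7, -0.1, -2.9]
grip_width: 55.5
finger_force: 15.0
```

Request:
{"name": "arm_command", "arguments": {
  "deltas": [
    [-4.68,-0.45,0,0,0,0,5.0],
    [-4.68,-0.45,0,0,0,0,5.0],
    [-4.68,-0.45,0,0,0,0,5.0],
    [-4.68,-0.45,0,0,0,0,5.0],
    [-4.68,-0.45,0,0,0,0,5.0]
  ]
}}

```text
t: 24.6
tool_pos: [548.5, -55.1, 201.7]
tcp_rot: [0.65, 0.76, 0.0, 0.001]
contact_force: [0.9, -0.0, -2.1]
grip_width: 56.0
finger_force: 15.0
```

Request:
{"name": "arm_command", "arguments": {
  "deltas": [
    [-4.68,-0.45,0,0,0,0,5.0],
    [-4.68,-0.45,0,0,0,0,5.0],
    [-4.68,-0.45,0,0,0,0,5.0],
    [-4.68,-0.45,0,0,0,0,5.0],
    [0,0,0,0,0,0,5.0]
  ]
}}

```text
t: 25.1
tool_pos: [559.7, -247.0, 201.9]
tcp_rot: [0.652, 0.758, -0.001, 0.002]
contact_force: [-0.2, 0.3, -1.8]
grip_width: 56.0
finger_force: 15.0
```

Request:
{"name": "arm_command", "arguments": {
  "deltas": [
    [0,0,0,0,0,0,5.0],
    [0,0,0,0,0,0,5.0]
  ]
}}

```text
t: 25.3
tool_pos: [559.8, -240.0, 201.5]
tcp_rot: [0.65, 0.76, 0.0, 0.0]
contact_force: [0.0, 0.3, -1.9]
grip_width: 55.9
finger_force: 15.0
```

```bash
python3 st.py; python3 - <<'E'
from h import *
s=arm.observe();T=R.from_quat(s['tcp_rot']).as_matrix();print('to go, tool cm',(T.T@(np.array([560.7,-241.3,59])-s['tool_pos'])/10).round(2))
E
python3 snap.py w8; python3 meas.py w8
```

```text
25.3 [ 559.8 -240.   201.5] yaw 98.92 tz [ 0.001 -0.    -1.   ] q [-0.6    0.3    1.564  0.     1.278 -0.756] F [ 0.   0.3 -1.9] 55.9 14.997140037885401
tray frame -31.6 -86.6 tool frame of trayX [-0.001  1.     0.001]
T [[-0.155, 0.988, 0.001], [0.988, 0.155, -0.0], [-0.0, 0.001, -1.0]]
to go, tool cm [-0.13  0.05 14.25]
25.3 [ 559.84818336 -240.03835102  201.46350121] [6.49994007e-01 7.59939186e-01 2.03764448e-04 4.27068077e-04] [-5.99819743e-01  2.99577320e-01  1.56355407e+00  3.27273485e-04
  1.27756827e+00 -7.55557233e-01]
blue blobs [([317, 70, 57, 24, 548], array([350.6,  76.4])), ([295, 85, 68, 71, 3581], array([328.4, 120.3])), ([628, 224, 12, 31, 111], array([634., 241.]))]
tray bbox px (172, 70, 202, 210)
outer rim z35 (array([ 519.8, -242.8]), array([163.1, 185.5]), 8.87)
box [[424.8999938964844, -163.8000030517578], [453.5, -347.1000061035156], [614.7000122070312, -321.8999938964844], [586.0999755859375, -138.60000610351562]]
blue cap z95 [ 554.7 -181.5] 22.90863800048828 (array([ 554.8, -181.4]), array([44.8, 45.4]), 16.05)
blue body z71 (array([ 554.8, -181.1]), array([54.8, 55.7]), 8.79)
green [([261, 271, 121, 31, 2689], array([321.6, 288.8])), ([252, 340, 140, 40, 4844], array([321.4, 358.1]))]
```

Request:
{"name": "arm_command", "arguments": {
  "deltas": [
    [-0.15,0.05,3.5,0,0,0,5.0],
    [0,0,3.5,0,0,0,5.0],
    [0,0,3.5,0,0,0,5.0],
    [0,0,2.5,0,0,0,5.0],
    [0,0,1.2,0,0,0,5.0]
  ]
}}

```text
t: 25.85
tool_pos: [559.9, -240.1, 57.2]
tcp_rot: [0.649, 0.76, -0.0, -0.001]
contact_force: [-0.5, -0.1, -2.2]
grip_width: 55.9
finger_force: 15.0
```

Request:
{"name": "arm_command", "arguments": {
  "deltas": [
    [0,0,0,0,0,0,5.0],
    [0,0,0,0,0,0,5.0],
    [0,0,0.15,0,0,0,5.0],
    [0,0,0,0,0,0,5.0]
  ]
}}

```text
t: 26.25
tool_pos: [562.1, -243.2, 59.9]
tcp_rot: [0.65, 0.76, 0.0, 0.002]
contact_force: [-0.8, 0.9, -1.3]
grip_width: 55.9
finger_force: 15.0
```

Request:
{"name": "arm_command", "arguments": {
  "deltas": [
    [0,0,0.1,0,0,0,5.0],
    [0,0,0,0,0,0,5.0]
  ]
}}

```text
t: 26.45
tool_pos: [561.4, -243.0, 57.8]
tcp_rot: [0.65, 0.76, 0.0, 0.002]
contact_force: [-0.2, -0.3, -2.1]
grip_width: 55.9
finger_force: 15.0
```

Request:
{"name": "arm_command", "arguments": {
  "deltas": [
    [0,0,0.1,0,0,0,5.0],
    [0,0,0,0,0,0,5.0]
  ]
}}

```text
t: 26.65
tool_pos: [561.1, -242.8, 56.3]
tcp_rot: [0.65, 0.76, 0.0, 0.001]
contact_force: [-0.0, 0.4, -2.2]
grip_width: 56.3
finger_force: 15.0
```

```bash
python3 st.py
```

```text
26.65 [ 561.1 -242.8   56.3] yaw 98.89 tz [ 0.002 -0.001 -1.   ] q [-0.602  0.491  1.633 -0.     1.015 -0.757] F [-0.   0.4 -2.2] 56.3 14.997100580076221
tray frame -30.7 -89.5 tool frame of trayX [-0.     1.     0.002]
T [[-0.154, 0.988, 0.002], [0.988, 0.154, -0.001], [-0.002, 0.002, -1.0]]
```

Request:
{"name": "arm_command", "arguments": {
  "deltas": [
    [0,0,0.08,0,0,0,5.0],
    [0,0,0.06,0,0,0,5.0],
    [0,0,0,0,0,0,5.0]
  ]
}}

```text
t: 26.95
tool_pos: [561.3, -242.8, 55.1]
tcp_rot: [0.65, 0.76, 0.0, 0.001]
contact_force: [-0.0, -0.2, -0.2]
grip_width: 55.9
finger_force: 15.0
```

Request:
{"name": "arm_command", "arguments": {
  "deltas": [
    [0.2,0.1,0,0,0,0,5.0],
    [0.2,0.1,0,0,0,0,5.0],
    [0,0,0,0,0,0,5.0]
  ]
}}

```text
t: 27.25
tool_pos: [562.9, -238.3, 55.1]
tcp_rot: [0.65, 0.76, 0.0, 0.001]
contact_force: [-0.1, 0.0, -1.5]
grip_width: 55.8
finger_force: 15.0
```

Request:
{"name": "arm_command", "arguments": {
  "deltas": [
    [0,0.15,0,0,0,0,5.0],
    [0,0,0,0,0,0,5.0],
    [0,0,0,0,0,0,5.0]
  ]
}}

```text
t: 27.55
tool_pos: [564.3, -238.2, 55.1]
tcp_rot: [0.65, 0.76, 0.0, 0.001]
contact_force: [-0.8, 1.1, 0.7]
grip_width: 55.6
finger_force: 15.0
```

Request:
{"name": "arm_command", "arguments": {
  "deltas": [
    [0.2,0,0,0,0,0,5.0],
    [0,0,0,0,0,0,5.0],
    [0,0,0,0,0,0,5.0]
  ]
}}

```text
t: 27.85
tool_pos: [563.9, -236.3, 55.1]
tcp_rot: [0.65, 0.76, 0.0, 0.001]
contact_force: [-0.1, -0.5, 0.3]
grip_width: 55.5
finger_force: 15.0
```

```bash
python3 st.py
```

```text
27.85 [ 563.9 -236.3   55.1] yaw 98.89 tz [ 0.002 -0.002 -1.   ] q [-0.591  0.492  1.634 -0.     1.012 -0.746] F [-0.1 -0.5  0.3] 55.5 14.994129830156453
tray frame -27.0 -83.6 tool frame of trayX [-0.     1.     0.002]
T [[-0.155, 0.988, 0.002], [0.988, 0.155, -0.002], [-0.002, 0.002, -1.0]]
```

Request:
{"name": "arm_command", "arguments": {
  "deltas": [
    [0,0.1,0,0,0,0,5.0],
    [0,0,0,0,0,0,5.0],
    [0,0,0,0,0,0,5.0]
  ]
}}

```text
t: 28.15
tool_pos: [564.5, -236.3, 55.1]
tcp_rot: [0.65, 0.76, -0.0, 0.001]
contact_force: [-3.8, -0.2, 3.5]
grip_width: 55.8
finger_force: 15.0
```

Request:
{"name": "arm_command", "arguments": {
  "deltas": [
    [0,0.1,0,0,0,0,5.0],
    [0,0,0,0,0,0,5.0],
    [0,0,0,0,0,0,5.0]
  ]
}}

```text
t: 28.45
tool_pos: [564.5, -236.2, 55.1]
tcp_rot: [0.65, 0.76, -0.001, 0.0]
contact_force: [-8.1, -1.7, 6.5]
grip_width: 56.2
finger_force: 15.0
```

Request:
{"name": "arm_command", "arguments": {
  "deltas": [
    [0.1,0,0,0,0,0,5.0],
    [0,0,0,0,0,0,5.0],
    [0,0,0,0,0,0,5.0]
  ]
}}

```text
t: 28.75
tool_pos: [564.5, -236.1, 55.1]
tcp_rot: [0.65, 0.76, -0.001, 0.001]
contact_force: [-7.2, -4.4, 4.4]
grip_width: 56.1
finger_force: 15.0
```

Request:
{"name": "arm_command", "arguments": {
  "deltas": [
    [0.1,0,0,0,0,0,5.0],
    [0,0,0,0,0,0,5.0],
    [0,0,0,0,0,0,5.0]
  ]
}}

```text
t: 29.05
tool_pos: [564.5, -235.9, 55.2]
tcp_rot: [0.65, 0.76, -0.001, 0.001]
contact_force: [-7.4, -7.1, 3.3]
grip_width: 56.1
finger_force: 15.0
```

```bash
python3 st.py
```

```text
29.05 [ 564.5 -235.9   55.2] yaw 98.88 tz [ 0.    -0.004 -1.   ] q [-0.588  0.493  1.632 -0.004  1.014 -0.741] F [-7.4 -7.1  3.3] 56.1 15.00231759971939
tray frame -26.4 -83.2 tool frame of trayX [-0.  1. -0.]
T [[-0.154, 0.988, 0.0], [0.988, 0.154, -0.004], [-0.004, -0.0, -1.0]]
```

Both contacts made: about 8 N on the wall and 7 N on the blue jar. I release without backing off and rise.

Request:
{"name": "arm_command", "arguments": {
  "deltas": [
    [0.05,0,0,0,0,0,5.0],
    [0,0,0,0,0,0,6.0],
    [0,0,0,0,0,0,7.0],
    [0,0,0,0,0,0,8.0],
    [0,0,0,0,0,0,8.0]
  ]
}}

```text
t: 29.55
tool_pos: [565.6, -233.1, 54.9]
tcp_rot: [0.65, 0.76, 0.0, 0.001]
contact_force: [0.1, -0.8, -1.1]
grip_width: 79.7
finger_force: 0.0
```

Request:
{"name": "arm_command", "arguments": {
  "deltas": [
    [0,0,-1.5,0,0,0,8.0],
    [0,0,-3,0,0,0,8.0],
    [-1,0,-4.5,0,0,0,8.0],
    [-2,0,-4.5,0,0,0,8.0],
    [-2,0,-4.5,0,0,0,8.0]
  ]
}}

```text
t: 30.05
tool_pos: [572.8, -282.6, 238.3]
tcp_rot: [0.65, 0.76, 0.0, 0.002]
contact_force: [1.5, -0.5, -0.0]
grip_width: 80.2
finger_force: 0.0
```

Request:
{"name": "arm_command", "arguments": {
  "deltas": [
    [-2,0,-2,0,0,0,8.0],
    [0,0,0,0,0,0,8.0],
    [0,0,0,0,0,0,8.0],
    [0,0,0,0,0,0,8.0]
  ]
}}

```text
t: 30.45
tool_pos: [574.8, -300.6, 252.7]
tcp_rot: [0.65, 0.76, 0.0, -0.001]
contact_force: [-0.0, 0.6, 0.1]
grip_width: 80.1
finger_force: 0.0
```

```bash
python3 st.py; python3 snap.py w9; python3 meas.py w9; cat > fin.py <<'E'
from h import *
import pickle,sys
n=sys.argv[1];s,m=pickle.load(open(n+'.pkl','rb'));i=cv2.imread(f'pics/{n}.png');h=cv2.cvtColor(i,cv2.COLOR_BGR2HSV);H,S,V=[h[...,k] for k in range(3)]
o=np.array([577.7,-149.6]);a=np.radians(8.88);M=np.array([[np.cos(a),np.sin(a)],[-np.sin(a),np.cos(a)]])
for nm,lo,hi in(('blue',100,125),('green',52,78)):
    g=((H>lo)&(H<hi)&(S>110)&(V>50)).astype(np.uint8);N,l,st,ce=cv2.connectedComponentsWithStats(g)
    for k in range(1,N):
        if st[k][4]<800: continue
        c=max(cv2.findContours((l==k).astype(np.uint8),0,1)[0],key=cv2.contourArea)[:,0]
        w=np.array([onz(m,u,v,95)[:2] for u,v in c],np.float32);p,r=cv2.minEnclosingCircle(w)
        x,y,ww,hh,_=st[k];z=np.zeros_like(g);z[max(0,y-14):y+hh+14,max(0,x-14):x+ww+14]=1
        q=(((S<70)&(V>110)&(z>0))|(l==k)).astype(np.uint8);c=max(cv2.findContours(q,0,1)[0],key=cv2.contourArea)[:,0]
        b=cv2.minAreaRect(np.array([onz(m,u,v,71)[:2] for u,v in c],np.float32))
        print(nm,st[k].tolist(),'cap tray',(M@(np.array(p)-o)).round(1),round(r,1),'body',np.round(b[1],1),round(b[2],2),(M@(np.array(b[0])-o)).round(1))
E
python3 fin.py w9
```

```text
30.45 [ 574.8 -300.6  252.7] yaw 98.93 tz [-0.001  0.001 -1.   ] q [-0.665  0.341  1.404  0.     1.399 -0.821] F [-0.   0.6  0.1] 80.1 0.0
tray frame -26.2 -148.8 tool frame of trayX [-0.001  1.    -0.001]
T [[-0.155, 0.988, -0.001], [0.988, 0.155, 0.001], [0.002, -0.001, -1.0]]
30.45 [ 574.79100857 -300.64721562  252.73661761] [ 6.49932709e-01  7.59991202e-01  1.56007204e-04 -9.06954101e-04] [-6.64719796e-01  3.40750665e-01  1.40387137e+00  3.95129916e-04
  1.39876954e+00 -8.20591604e-01]
blue blobs [([291, 2, 72, 66, 3162], array([322.9,  33. ])), ([593, 42, 47, 139, 804], array([624.2, 136.8]))]
tray bbox px (182, 2, 181, 261)
outer rim z35 (array([ 525. , -276.2]), array([163.1, 253.9]), 8.89)
box [[424.79998779296875, -163.39999389648438], [464.1000061035156, -414.20001220703125], [625.0999755859375, -389.0], [585.9000244140625, -138.1999969482422]]
blue cap z95 [ 560.2 -176.3] 30.366086959838867 (array([ 558.8, -181.1]), array([53.4, 45.6]), 7.62)
blue body z71 (array([ 561.2, -183.7]), array([92.6, 66.9]), 8.89)
green [([293, 81, 57, 59, 2474], array([320.8, 109.9]))]
blue [291, 2, 72, 66, 3167] cap tray [-21.4 -23.7] 30.4 body [82.4 62. ] 8.89 [-21.8 -28.7]
blue [593, 42, 47, 139, 814] cap tray [229.9 -86.3] 55.5 body [ 41.1 120.1] 22.16 [230.8 -91.5]
green [293, 81, 57, 59, 2494] cap tray [-27.6 -83.8] 22.8 body [54.7 54.7] 8.74 [-27.5 -83.8]
```

Green cap is at tray (-27.6, -83.8) with yaw 8.74°, against an ideal (-28, -84) and 8.88°. The sticker merged with the blue cap in this view, so I shift the view to check the blue jar and tin.

Request:
{"name": "arm_command", "arguments": {
  "deltas": [
    [4.5,-3,0,0,0,0,8.0],
    [3,-3,0,0,0,0,8.0],
    [0,0,0,0,0,0,8.0],
    [0,0,0,0,0,0,8.0],
    [0,0,0,0,0,0,8.0]
  ]
}}

```text
t: 31.0
tool_pos: [508.4, -240.8, 254.9]
tcp_rot: [0.65, 0.76, 0.0, 0.002]
contact_force: [0.1, -0.6, -0.0]
grip_width: 80.0
finger_force: 0.0
```

```bash
python3 st.py; python3 snap.py w10; python3 fin.py w10; python3 - <<'E'
from h import *
a=cv2.imread('pics/top0.png');b=arm.get_image('top');d=cv2.cvtColor(cv2.absdiff(a,b),cv2.COLOR_BGR2GRAY)
for n,(u,v) in dict(tin=(420,217),petri=(372,143),beaker=(121,188),grey=(237,143),scoop=(493,260),forceps=(320,145),purple=(302,257)).items(): print(n,d[v-14:v+14,u-14:u+14].max(),d[v-14:v+14,u-14:u+14].mean().round(1))
cv2.imwrite('pics/t2.png',b)
E
```

```text
31.0 [ 508.4 -240.8  254.9] yaw 98.91 tz [ 0.002 -0.002 -1.   ] q [-0.653  0.147  1.636  0.     1.356 -0.809] F [ 0.1 -0.6 -0. ] 80.0 0.0
tray frame -82.6 -79.4 tool frame of trayX [-0.001  1.     0.002]
T [[-0.155, 0.988, 0.002], [0.988, 0.155, -0.002], [-0.002, 0.002, -1.0]]
31.0 [ 508.36033379 -240.80601339  254.88378747] [6.50038438e-01 7.59899764e-01 1.12947402e-04 1.53766321e-03] [-6.53392529e-01  1.46571260e-01  1.63560757e+00  6.02071186e-05
  1.35633078e+00 -8.08929508e-01]
blue [360, 98, 57, 57, 2424] cap tray [-28.2 -27.7] 23.2 body [71.4 72.9] 8.97 [-19.3 -29.8]
green [358, 166, 55, 52, 2093] cap tray [-28.2 -83.4] 23.4 body [72.8 75.7] 8.91 [-18.8 -89.5]
tin 181 107.8
petri 13 7.1
beaker 13 6.4
grey 16 6.6
scoop 14 6.0
forceps 14 6.4
purple 14 5.6
```

```bash
python3 -c "
from plant import arm
print(arm.close_job())"
```

```text
the job is handed in; nothing more can be done
None
```

The job is handed in at about 31 s: the blue jar is in the marked corner, and the green jar stood untouched on the pan for over 3 s, then was packed against it (caps within about 0.6 mm of ideal, square). The other things are unmoved by before/after pictures, except the tin: the arm hid it in that last check, but nothing touched it as far as I can tell.

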